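# Stow the loose drives in the sprung-lid chest

### The arm

A 7-joint arm with a two-finger parallel gripper is mounted at the origin on the work surface. World frame = base frame: x ahead of the robot, y to its left, z up, the work surface at z = 0. Lengths are in m, angles in rad, forces in N, time in s.
With the tool pointing down it reaches from about 0.4 to 0.85 m from the base axis. Payload 4.5 kg.
Tool frame: the origin (TCP) lies midway between the tips of the shut fingers; the grasp point (between the pads) lies 19 mm behind it; z points along the fingers, y is the line along which they close (so a half turn about z gives the same grasp; the last joint's range is limited). The gripper opens to 88 mm and grips with 3 to 60 N. Pads are 18 mm wide; open, the fingers measure 123 mm over their backs; the gripper's body (75 mm by 187 mm) begins 45 mm behind the grasp point.
Start: joints at [1.151, 0.689, -0.195, 1.565, 0.157, 0.902, -0.215], TCP at [0.274, -0.562, 0.239] pointing down, gripper open.
Joint ranges: [-3.01, 3.01], [-0.46, 2.08], [-1.47, 1.51], [0.13, 2.56], [-1, 4.14], [0.04, 2.09], [-2.66, 2.66]. Speed limits (rad/s): [2.57, 2.57, 3.14, 3.14, 3.14, 3.14, 3.14].

### API

Orientations are given as a unit quaternion [x, y, z, w].
In Python, from cell import * gives the robot as it stands. The module is installed in compiled form; this text tells all that it offers.
- The arm moves only by the tool play_rows, never from a script. Its arguments are lists of equal length, an entry for each row: "offset": the shift along the tool's x, y, z in cm, a list of three; "yaw": the turn about the tool's z in rad. A call has 1 to 12 rows; each row is the pose to reach, as a shift and turn from the pose commanded when the call began, along the tool's axes at that moment; what a row does not reach only later rows make up. A row lasts 1/12 s, in which the tool goes at most 41.7 mm and 7.16 degrees, less where a joint would pass 70% of its speed; a pose out of reach is approached as far as the arm can. A call with a gripper value outside its range is refused whole. "claw" is the opening, from 0 (shut) to 1 (fully open), set as the call begins (left out, the last holds). The fingers move at their own pace and stop on an object; "grip_force" is the grip in N (left out, the last holds). Time passes only in rows, so rows that repeat a pose let the fingers close. It gives the time, the measured TCP pose, the force, the opening and the grip force at its end, in the units of the state.
- read_state(): the state, without advancing time (a new reading comes with each control period).
- get_image(name): name is "scene" or "side" or "wrist"; returns a dict with "image" (400x640x3 uint8, red, green, blue), "camera_matrix" (3x3 intrinsics, pixels), "extrinsics" (4x4, takes a point from world to camera coordinates); the wrist camera has in their place "hand_eye" (4x4, takes a point from camera to tool coordinates, whose origin is the TCP and whose axes are the flange's). Camera axes: x right, y down, z forward; pixel columns grow to the right and rows downward; lengths in m; the calibration is good to about 2 mm. A picture is of the moment at which its call begins: read the wrist's pose just before it. There is no depth.
- job_done(): hands the job in; it is judged then, once.
The state is a dict: "t": time; "q": joint angles; "qvel": joint speeds; "joint_torque": joint torques, N m; "ee_pos": TCP position; "ee_rot": TCP orientation; "force": force on the tool from outside, world axes, zero at the start; "ft_torque": the same for the moment, N m; "finger_gap": opening from 0.0 (shut) to 1.0 (fully open); "gripper_force": force on a finger pad.
Only numpy, scipy, OpenCV 4.12 (cv2) and the standard library are available. Lean on these libraries where they do the work, as an engineer would, in place of code of your own. Each camera call takes 0.05 s, during which the arm holds its last target. There are 200 camera calls.

### The job

Lift the lid of the storage chest until the gas struts hold it fully open by themselves, and let go. Put every solid-state drive that lies on the red repair mat flat into the chest's tray, each down in a pocket of its own; then, with all of them in, bring the lid down and leave the chest fully shut. Leave the little pot and the bit holder on the mat where they are.

Things in the scene. Friction and masses are not known exactly. Their poses are not given: they have to be found in the camera images.
- chest: dark steel storage chest fixed on the bench, 220 mm deep (its x), 340 mm wide (its y), walls 6 mm thick and 55 mm high, standing upright; origin at the centre of its underside, x points to its hinge side (roughly away from the robot). It may stand left or right. Its front half holds a grey tray with a row of six alike pockets along y; the rear half is a closed black bay 40 mm high with a thin gas strut at each end.
- chest_lid (a joint): angle of the chest's lid, rad: 0 shut, 1.45 fully open on its stop. The lid is a flat plate (220 x 340 x 10 mm, 0.9 kg) hinged along the chest's far edge, axis along the chest's y. The gas struts balance it at about 0.75 rad: let go below about 0.6 it sinks shut slowly, let go above about 0.9 the struts swing it up to the stop and hold it. Moving the handle takes only a few newtons either way.
- lid_handle (a point): middle of the lid's steel bar handle: a round bar 10 mm thick, 120 mm long along the chest's y, with a post at each end, standing 42 mm (bar centre) off the lid's outer face. It turns with the lid; with the lid shut it is 195 mm before the hinge line and 52 mm above it, 108 mm above the bench. With the lid open it is on the lid's far side, and the lid's edge reaches 25 mm beyond it.
- lid_hinge (a point): middle of the lid's hinge line (fixed), 110 mm along +x from the chest's origin and 56 mm above the bench
- pocket0 (a point): centre of the mouth of pocket 0, at the tray's top, 36 mm above the bench and 19 mm below the chest's rim; the pocket is a flat-bottomed rectangle 92 mm long (chest x), 38 mm wide (chest y), 16 mm deep; pockets are 46 mm apart along y, the end ones 49 mm from the chest's end walls
- pocket1 (a point): the same for pocket 1
- pocket2 (a point): the same for pocket 2
- pocket3 (a point): the same for pocket 3
- pocket4 (a point): the same for pocket 4
- pocket5 (a point): the same for pocket 5
- drive0_center (a point): centre of a solid-state drive with a finned metal heatsink: a flat bar 80 mm long (its x), 30 mm wide (y), 14 mm high (z), 60 g, black below with metal fins along its top; at the start it lies fins up on the red repair mat (3 mm thick, fixed); may be absent
- drive1_center (a point): the same for drive 1; may be absent
- drive2_center (a point): the same for drive 2; may be absent
- drive3_center (a point): the same for drive 3; may be absent
- drive4_center (a point): the same for drive 4; may be absent
- drive5_center (a point): the same for drive 5; may be absent
- paste_pot: bystander: small round white pot, 34 mm across, 32 mm high, on the mat; origin at its underside
- bit_holder: bystander: small black bit holder, 60 x 22 x 24 mm, on the mat; origin at its underside
Things that resemble listed ones, but are neither listed nor needed, are in the scene too. What is shaped like the part that bears drive4_center but green or yellow is not meant.

How it is judged:
By the outcome, as a careful person would: the job done as asked, in the order asked, and still so for the second after the job is handed in, with the robot touching nothing.
Of drive0, drive1, drive2, drive3, drive4, drive5 only 4 to 6 are there at a start; the rules pass over those that are not, and their reading is None.
At some moment in a run one of drive0, drive1, drive2, drive3, drive4, drive5 may be knocked a few centimetres aside while the robot is not near it.
Once in a run the grip may slacken for a moment while it holds something.
It also fails if it takes over 210 s, if anything falls off the work surface, if the arm or the gripper's body presses on something with over 40 N, if the wrist force passes 120 N, or if a joint passes its speed limit or range.

## Working session

There is one attempt and no reset: what is moved stays moved. The work goes in short steps, Python scripts to look and compute and a tool call to move; the robot and the scene stay as the last step left them, time stands still between calls to the robot, and variables do not carry over. Pictures are saved under pics/ and viewed, at most 14 in all, crops included, and the job is handed in when it is done.

Besides the shell and the picture viewer there is one more tool, called after "Emit:" by a JSON object that holds its "method" and its "body". play_rows: Moves the arm, as the interface text tells. Its arguments: {"type":"object","properties":{"offset":{"type":"array","items":{"type":"array","items":{"type":"number"}}},"yaw":{"type":"array","items":{"type":"number"}},"claw":{"type":"number"},"grip_force":{"type":"number"}},"required":["offset","yaw"]}

```bash
mkdir -p pics; cat > h.py <<'E'
from cell import *
import numpy as np, cv2
from scipy.spatial.transform import Rotation as R
def snap(n,f,crop=None,k=1):
    s=read_state(); d=get_image(n); im=d['image'][:,:,::-1]
    if crop: im=im[crop[1]:crop[3],crop[0]:crop[2]]
    if k!=1: im=cv2.resize(im,None,fx=k,fy=k,interpolation=cv2.INTER_CUBIC)
    cv2.imwrite('pics/'+f,im)
    return d,s
def cam(d,s):
    K=d['camera_matrix']
    if 'hand_eye' in d:
        T=np.eye(4);T[:3,:3]=R.from_quat(s['ee_rot']).as_matrix();T[:3,3]=s['ee_pos'];C=T@d['hand_eye']
    else: C=np.linalg.inv(d['extrinsics'])
    return K,C
def px(K,C,u,v,z):
    r=C[:3,:3]@np.linalg.solve(K,[u,v,1.]);o=C[:3,3];return o+r*(z-o[2])/r[2]
def proj(K,C,p):
    q=np.linalg.inv(C)@np.append(p,1);q=K@q[:3];return q[:2]/q[2]
def tool(s,p):
    return R.from_quat(s['ee_rot']).inv().apply(np.array(p)-s['ee_pos'])*100
E
python3 - <<'E'
from h import *
import pickle
for n in ['scene','side']:
    d,s=snap(n,n+'0.png'); pickle.dump(cam(d,s),open(n+'.pkl','wb'))
    print(n,cam(d,s)[1].round(3).tolist(),d['camera_matrix'][0].round(1))
print(s); print(R.from_quat(s['ee_rot']).as_matrix().round(3)); print(get_image('wrist')['hand_eye'].round(3))
E
```

```text
scene [[0.619, 0.588, -0.521, 1.015], [0.785, -0.451, 0.425, -0.551], [0.015, -0.672, -0.741, 0.931], [0.0, 0.0, 0.0, 1.0]] [420.9   0.  327. ]
side [[-0.933, -0.265, 0.244, 0.12], [-0.36, 0.713, -0.601, 0.719], [-0.015, -0.649, -0.761, 1.139], [0.0, 0.0, 0.0, 1.0]] [416.1   0.  325.3]
{'t': 0.05, 'q': array([ 1.15082397,  0.68992856, -0.19453233,  1.56631909,  0.15730224,
        0.9025266 , -0.21511169]), 'qvel': array([-5.28940054e-04,  1.01569598e-03,  9.44554537e-04, -3.03664954e-04,
        2.65797944e-04, -9.67352975e-05, -6.68075601e-04]), 'joint_torque': array([-3.51948867e-03, -5.29012084e+01, -1.27286084e+00, -1.54032469e+01,
       -5.24607603e-02,  1.63446293e-03,  6.21539607e-05]), 'ee_pos': array([ 0.2736633 , -0.56120727,  0.23795175]), 'ee_rot': array([ 9.74361583e-01,  2.24986013e-01, -2.63467878e-04, -8.54601591e-04]), 'force': array([ 0.13097996, -0.20861546, -0.66621291]), 'ft_torque': array([0.01288149, 0.03326529, 0.01541969]), 'gripper_force': 0.0, 'finger_gap': 1.000249972691354}
[[ 0.899  0.438 -0.001]
 [ 0.438 -0.899  0.002]
 [-0.    -0.002 -1.   ]]
[[-0.    -0.958 -0.288  0.076]
 [ 1.    -0.    -0.    -0.001]
 [ 0.    -0.288  0.958 -0.146]
 [ 0.     0.     0.     1.   ]]
```

View pics/scene0.png

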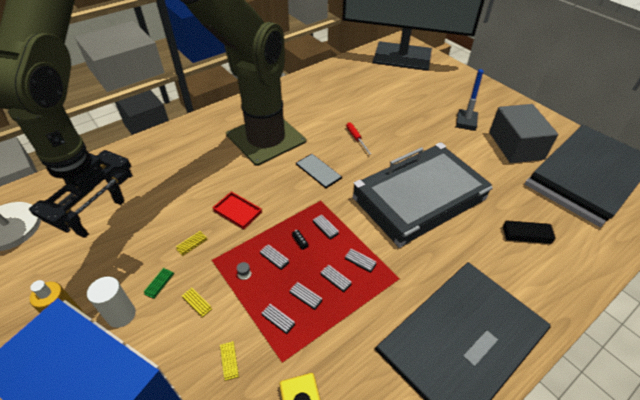

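View pics/side0.png

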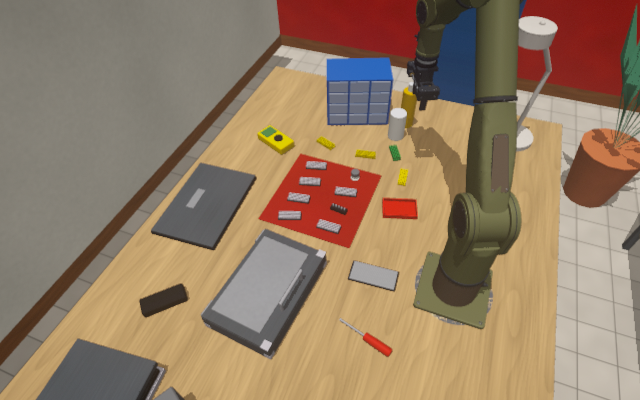

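The scene shows the chest at about (425,190), with six grey drives on the red mat. In the side view the chest is at about (265,290) with its handle at (290,287). Next, enlarged crops.

```bash
python3 - <<'E'
import cv2,numpy as np
a=cv2.imread('pics/scene0.png')[138:248,345:500]; b=cv2.imread('pics/side0.png')[225:355,200:332]
cv2.imwrite('pics/c1.png',cv2.resize(a,None,fx=5,fy=5,interpolation=cv2.INTER_CUBIC))
a=cv2.imread('pics/scene0.png')[195:365,205:405]
cv2.imwrite('pics/c2.png',cv2.resize(a,None,fx=3.5,fy=3.5,interpolation=cv2.INTER_CUBIC))
cv2.imwrite('pics/c3.png',cv2.resize(b,None,fx=4.5,fy=4.5,interpolation=cv2.INTER_CUBIC))
E
```

```text
(no output)
```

View pics/c1.png

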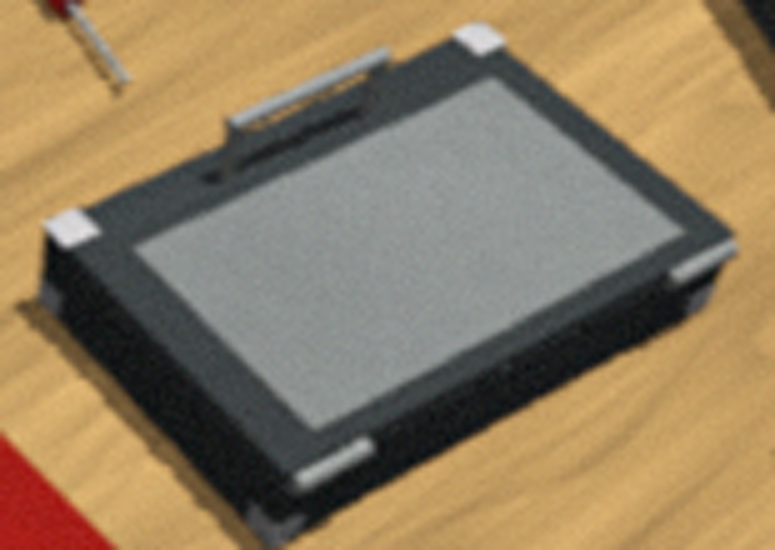

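View pics/c2.png

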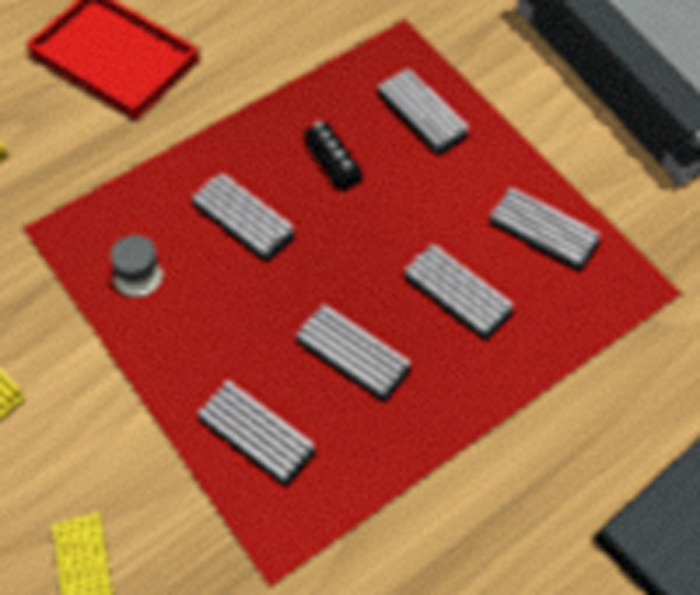

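View pics/c3.png

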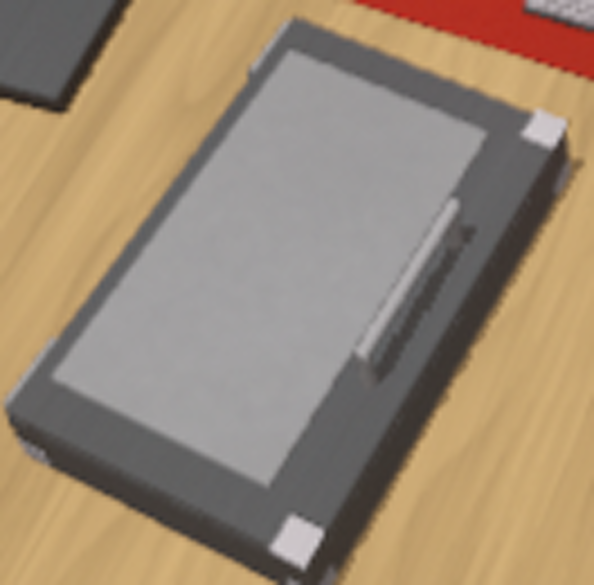

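Crop 1 shows the lid corners and handle, crop 2 shows the six drives, the pot at (135,262) and the bit holder at (332,155), and crop 3 shows the handle from (360,355) to (455,205).

```bash
python3 - <<'E'
from h import *
import pickle
from scipy.optimize import least_squares
A=pickle.load(open('scene.pkl','rb'));B=pickle.load(open('side.pkl','rb'))
c=lambda l,k,o:np.array(l)/k+np.array(o)
# order: handle +y? ; chest y is +90deg from x (away); corners: near-left.. 
so=c([(235,122),(387,55),(45,225),(480,25),(295,480),(737,240)],5,(345,138))
si=c([(455,205),(360,355),(567,118),(312,572),(293,18),(8,408)],4.5,(200,225))
M=np.array([(-.085,-.06,.108),(-.085,.06,.108),(-.11,-.17,.066),(-.11,.17,.066),(.11,-.17,.066),(.11,.17,.066)])
def f(p,full=False):
    P=(R.from_euler('z',p[2]).apply(M))+[p[0],p[1],0]
    return np.concatenate([[proj(*A,q)-u for q,u in zip(P,so)],[proj(*B,q)-u for q,u in zip(P,si)]]).ravel()
r=least_squares(f,[.55,.2,.3]);print('chest',r.x.round(4),r.fun.reshape(-1,2).round(1).tolist())
D=dict(A=[(378,90),(408,69),(468,123),(438,143)],B=[(192,198),(222,174),(293,232),(265,250)],C=[(490,213),(512,188),(599,238),(580,262)],D=[(405,268),(432,245),(512,303),(487,330)],E=[(297,340),(325,306),(410,366),(385,390)],F=[(198,410),(228,381),(314,448),(288,476)])
for k,v in D.items():
    P=np.array([px(*A,*u,.017) for u in c(v,3.5,(205,195))])
    e=(P[3]+P[2]-P[0]-P[1]); print(k,P.mean(0)[:2].round(3),np.degrees(np.arctan2(e[1],e[0])).round(1),np.linalg.norm(e/2).round(3))
print('pot',px(*A,*c((135,250),3.5,(205,195)),.035),'holder',px(*A,*c((332,152),3.5,(205,195)),.025))
p=r.x;t=R.from_euler('z',p[2]);s=read_state()
for n,m in [('handle',(-.085,0,.108)),('hinge',(.11,0,.056))]: print(n,(t.apply(m)+[p[0],p[1],0]).round(4))
print('tool x yaw',np.degrees(R.from_quat(s['ee_rot']).as_matrix()[:,0]) )
E
```

```text
chest [ 0.5182  0.2146 -0.0884] [[-1.4, -0.2], [-0.6, -1.2], [-0.2, -1.3], [-1.1, -1.5], [-1.2, -1.8], [0.1, -3.3], [-0.9, -1.3], [-0.9, -0.1], [-0.9, 0.4], [-1.6, -2.1], [-0.9, -1.9], [-2.2, 0.0]]
A [ 0.441 -0.085] 3.2 0.072
B [ 0.44  -0.255] 11.4 0.076
C [ 0.586 -0.083] 17.3 0.077
D [ 0.588 -0.167] 11.0 0.076
E [ 0.583 -0.258] 17.1 0.075
F [ 0.591 -0.344] 14.5 0.079
pot [ 0.43072863 -0.33979477  0.035     ] holder [ 0.43917045 -0.172179    0.025     ]
handle [0.4335 0.2221 0.108 ]
hinge [0.6277 0.2048 0.056 ]
tool x yaw [ 5.14945531e+01  2.51220482e+01 -6.82276273e-03]
```

```bash
cat >> h.py <<'E'
def to(p,ang=None,s=None):
    s=s or read_state(); X=R.from_quat(s['ee_rot']).as_matrix()[:,0]; a=np.degrees(np.arctan2(X[1],X[0]))
    o=tool(s,p).round(2); y=None if ang is None else round(float(-np.radians((ang-a+180)%360-180)),3)
    print('off',o.tolist(),'yaw',y,'at',s['ee_pos'].round(4),'ang',a.round(1),'t',round(s['t'],2),'gap',s['finger_gap'].round(3))
E
python3 - <<'E'
from h import *
to([.5,-.2,.24]); to([.4335,.2221,.19],84.9)
E
```

```text
Traceback (most recent call last):
  File "h.py", line 25, in to
    print('off',o.tolist(),'yaw',y,'at',s['ee_pos'].round(4),'ang',a.round(1),'t',round(s['t'],2),'gap',s['finger_gap'].round(3))
                                                                                                        ^^^^^^^^^^^^^^^^^^^^^
AttributeError: 'float' object has no attribute 'round'
```

```bash
sed -i "s/s\['finger_gap'\].round(3)/round(s['finger_gap'],3)/" h.py
python3 - <<'E'
from h import *
to([.5,-.2,.24]); to([.4335,.2221,.19],84.9)
E
```

```text
off [36.18, -22.56, -0.16] yaw None at [ 0.2738 -0.5614  0.2381] ang 26.0 t 0.15 gap 1.001
off [48.71, -63.4, 4.89] yaw -1.028 at [ 0.2738 -0.5614  0.2381] ang 26.0 t 0.15 gap 1.001
```

Emit:
{"method": "play_rows", "body": {"offset": [[3, -1.9, 0], [6, -3.8, 0], [9.5, -6, 0], [13, -8.2, 0], [16.5, -10.3, 0], [20, -12.5, 0], [23.5, -14.7, 0], [27, -16.9, 0], [30, -18.8, 0], [33, -20.6, 0], [35, -21.8, 0], [36.2, -22.6, 0]], "yaw": [0, 0, 0, 0, 0, 0, 0, 0, 0, 0, 0, 0], "claw": 1}}

```text
t: 1.15
ee_pos: [0.5023, -0.1959, 0.2386]
ee_rot: [0.974, 0.227, 0.001, -0.001]
force: [-0.2, 0.2, -0.4]
finger_gap: 1.001
gripper_force: 0.0
```

Emit:
{"method": "play_rows", "body": {"offset": [[1, -3, 0], [2, -6.5, 0], [3, -10, 0], [4.2, -13.7, 0], [5.4, -17.5, 0], [6.6, -21.5, 0], [7.8, -25.3, 0], [9, -29.2, 0.5], [10.2, -33, 1.5], [11.4, -37, 3], [12.2, -39.5, 4.2], [12.5, -40.8, 5]], "yaw": [-0.05, -0.15, -0.25, -0.35, -0.45, -0.55, -0.65, -0.75, -0.85, -0.93, -1.0, -1.03]}}

```text
t: 2.15
ee_pos: [0.4323, 0.2268, 0.1878]
ee_rot: [0.734, 0.679, 0.001, -0.001]
force: [0.7, -0.1, 0.5]
finger_gap: 1.001
gripper_force: 0.0
```

```bash
python3 - <<'E'
from h import *
to([.4335,.2221,.089],84.9)
print(read_state()['q'].round(2))
d,s=snap('wrist','w1.png')
K,C=cam(d,s)
for m in (-.06,.06): print(proj(K,C,R.from_euler('z',-.0884).apply([-.085,m,.108])+[.5182,.2146,0]))
E
```

```text
off [-0.49, 0.16, 9.88] yaw 0.011 at [0.4323 0.2268 0.1878] ang 85.5 t 2.15 gap 1.001
[-0.34  0.61 -0.36  2.02  0.38  0.57 -1.05]
[325.66311734 286.42879567]
[327.47091173 140.07865265]
```

View pics/w1.png

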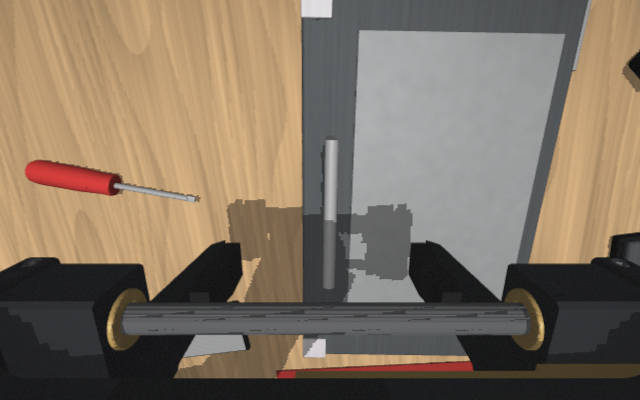

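The bar runs from (331,139) to (329,288), about 3 mm toward the hinge from my prediction. Descending and gripping.

Emit:
{"method": "play_rows", "body": {"offset": [[-0.3, 0.3, 2], [-0.5, 0.4, 5], [-0.5, 0.4, 7.5], [-0.5, 0.4, 9], [-0.5, 0.4, 9.8], [-0.5, 0.4, 9.8], [-0.5, 0.4, 9.8]], "yaw": [0, 0.01, 0.01, 0.01, 0.01, 0.01, 0.01]}}

```text
t: 2.78
ee_pos: [0.4376, 0.2159, 0.091]
ee_rot: [0.741, 0.672, -0.0, 0.0]
force: [0.6, -0.7, 0.4]
finger_gap: 0.998
gripper_force: 0.0
```

Emit:
{"method": "play_rows", "body": {"offset": [[0, 0, 0], [0, 0, 0], [0, 0, 0], [0, 0, 0], [0, 0, 0], [0, 0, 0], [0, 0, 0], [0, 0, 0], [0, 0, 0], [0, 0, 0]], "yaw": [0, 0, 0, 0, 0, 0, 0, 0, 0, 0], "claw": 0, "grip_force": 12}}

```text
t: 3.62
ee_pos: [0.4373, 0.2162, 0.0907]
ee_rot: [0.741, 0.672, -0.0, 0.0]
force: [0.4, -0.7, 0.5]
finger_gap: 0.264
gripper_force: 0.0
```

```bash
python3 - <<'E'
from h import *
to([.4335,.2221,.089],84.9)
for t in np.arange(0,1.441,.08):
    a=np.radians(165.07)-t; r=.2018; print(round(t,2),(r*100*np.array([np.cos(a)-np.cos(a+t),-(np.sin(a)-np.sin(a+t))])).round(1).tolist())
E
```

```text
off [0.55, -0.43, 0.17] yaw -0.008 at [0.4373 0.2162 0.0907] ang 84.4 t 3.62 gap 0.264
0.0 [0.0, -0.0]
0.08 [0.5, -1.5]
0.16 [1.1, -3.0]
0.24 [1.8, -4.5]
0.32 [2.6, -5.9]
0.4 [3.6, -7.2]
0.48 [4.6, -8.4]
0.56 [5.7, -9.6]
0.64 [7.0, -10.6]
0.72 [8.3, -11.6]
0.8 [9.6, -12.4]
0.88 [11.1, -13.1]
0.96 [12.6, -13.8]
1.04 [14.1, -14.2]
1.12 [15.7, -14.6]
1.2 [17.3, -14.9]
1.28 [18.9, -15.0]
1.36 [20.5, -15.0]
1.44 [22.1, -14.8]
```

Emit:
{"method": "play_rows", "body": {"offset": [[0, 0, 0], [0, 0, 0], [0, 0, 0], [0, 0, 0], [0, 0, 0]], "yaw": [0, 0, 0, 0, 0]}}

```text
t: 4.03
ee_pos: [0.4351, 0.2164, 0.0905]
ee_rot: [0.74, 0.673, -0.001, -0.001]
force: [-5.7, 0.8, 1.7]
finger_gap: 0.108
gripper_force: 11.9
```

Emit:
{"method": "play_rows", "body": {"offset": [[0.2, 0.2, -0.7], [0.2, 0.5, -1.5], [0.2, 0.8, -2.2], [0.2, 1.1, -3.0], [0.2, 1.4, -3.7], [0.2, 1.8, -4.5], [0.2, 2.2, -5.2], [0.2, 2.6, -5.9], [0.2, 3.1, -6.6], [0.2, 3.6, -7.2], [0.2, 4.1, -7.8], [0.2, 4.6, -8.4]], "yaw": [0, 0, 0, 0, 0, 0, 0, 0, 0, 0, 0, 0]}}

```text
t: 5.03
ee_pos: [0.4788, 0.2123, 0.1744]
ee_rot: [0.74, 0.672, -0.005, -0.001]
force: [-8.6, -1.7, 6.2]
finger_gap: 0.107
gripper_force: 12.1
```

Emit:
{"method": "play_rows", "body": {"offset": [[0, 0.4, -0.6], [0, 0.9, -1.2], [0, 1.5, -1.7], [0, 2.1, -2.2], [0, 2.8, -2.7], [0, 3.4, -3.2], [0, 4.1, -3.6], [0, 4.7, -4.0], [0, 5.5, -4.4], [0, 6.2, -4.7], [0, 7.0, -5.0], [0, 7.7, -5.4]], "yaw": [0, 0, 0, 0, 0, 0, 0, 0, 0, 0, 0, 0]}}

```text
t: 6.03
ee_pos: [0.5603, 0.2049, 0.2294]
ee_rot: [0.741, 0.672, -0.001, 0.001]
force: [0.4, -1.7, -2.7]
finger_gap: 0.108
gripper_force: 12.0
```

Emit:
{"method": "play_rows", "body": {"offset": [[0, 0.7, -0.2], [0, 1.5, -0.4], [0, 2.3, -0.6], [0, 3.1, -0.8], [0, 3.9, -1.0], [0, 4.7, -1.1], [0, 5.5, -1.2], [0, 6.3, -1.2], [0, 7.1, -1.2], [0, 7.8, -1.2], [0, 8.4, -1.2], [0, 8.4, -1.2]], "yaw": [0, 0, 0, 0, 0, 0, 0, 0, 0, 0, 0, 0]}}

```text
t: 7.03
ee_pos: [0.6446, 0.1971, 0.2394]
ee_rot: [0.741, 0.671, -0.0, 0.0]
force: [0.6, -2.9, -6.4]
finger_gap: 0.099
gripper_force: 12.6
```

```bash
python3 - <<'E'
from h import *
s=read_state();p=s['ee_pos']+[0,0,.019]
c=R.from_euler('z',-.0884).inv().apply(p-[.5187,.2146,0])-[.11,0,.056]
print(c, 'theta',np.radians(165.07)-np.arctan2(c[2],c[0]),np.hypot(c[0],c[2]),s['force'],s['finger_gap'],s['q'].round(2))
E
```

```text
[ 0.01700276 -0.00632203  0.20240606] theta 1.3940251307233347 0.2031189502395682 [ 0.63987045 -2.92032468 -6.43528856] 0.09892296373002442 [-0.16  0.78 -0.41  1.39  0.33  1.04 -0.73]
```

Emit:
{"method": "play_rows", "body": {"offset": [[0, 0.2, 0], [0, 0.4, 0], [0, 0.6, 0], [0, 0.8, 0], [0, 1.0, 0], [0, 1.0, 0], [0, 1.0, 0], [0, 1.0, 0]], "yaw": [0, 0, 0, 0, 0, 0, 0, 0], "claw": 0.33}}

```text
t: 7.7
ee_pos: [0.6533, 0.1975, 0.2408]
ee_rot: [0.74, 0.672, 0.0, -0.0]
force: [-0.5, -0.4, 0.6]
finger_gap: 0.332
gripper_force: 0.0
```

Emit:
{"method": "play_rows", "body": {"offset": [[0, 0, -0.5], [0, 0, -1.5], [0, 0, -2.5], [0, 0, -4], [0, 0, -6], [0, 0, -8], [0, 0, -9], [0, 0, -9]], "yaw": [0, 0, 0, 0, 0, 0, 0, 0]}}

```text
t: 8.37
ee_pos: [0.6549, 0.1982, 0.3346]
ee_rot: [0.741, 0.672, 0.003, 0.001]
force: [-0.1, 0.0, -0.4]
finger_gap: 0.33
gripper_force: 0.0
```

```bash
python3 - <<'E'
from h import *
snap('scene','s1.png')
to([.5,-.12,.28],10); to([.441,-.085,.12],3)
E
```

```text
off [-33.12, -12.27, 5.15] yaw 1.299 at [0.6541 0.1977 0.3324] ang 84.4 t 8.42 gap 0.329
off [-30.23, -18.53, 21.14] yaw 1.421 at [0.6541 0.1977 0.3324] ang 84.4 t 8.42 gap 0.329
```

View pics/s1.png

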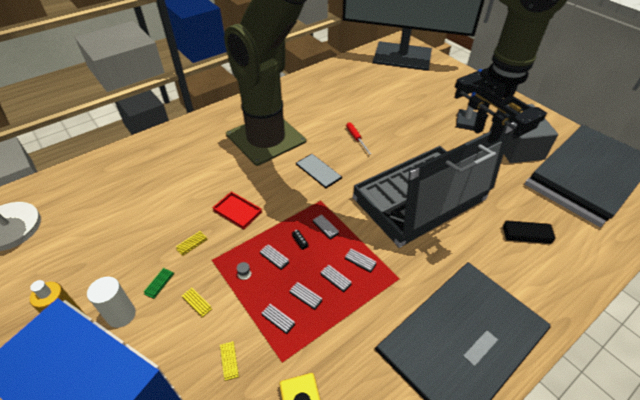

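The lid stands fully open and the tray with its pockets shows at about (400,185). Next, a look at the tray and then the mat with the wrist camera.

Emit:
{"method": "play_rows", "body": {"offset": [[0, -1, 0], [-0.2, -3, 0], [-0.4, -5, 0], [-0.6, -7, 0], [-0.8, -9, 0], [-1, -11, 0], [-1.2, -13, 0], [-1.3, -15, 0], [-1.5, -16.5, 0], [-1.6, -17.5, 0], [-1.6, -18.3, 0], [-1.6, -18.3, 0]], "yaw": [0.1, 0.22, 0.34, 0.46, 0.58, 0.7, 0.82, 0.94, 1.06, 1.18, 1.3, 1.42], "claw": 0.6}}

```text
t: 9.42
ee_pos: [0.4673, 0.1988, 0.3297]
ee_rot: [1.0, 0.025, -0.002, 0.001]
force: [0.4, 0.0, 0.5]
finger_gap: 0.605
gripper_force: 0.0
```

Emit:
{"method": "play_rows", "body": {"offset": [[0, 0, 0], [0, 0, 0], [0, 0, 0], [0, 0, 0]], "yaw": [0.14, 0.14, 0.14, 0.14]}}

```text
t: 9.75
ee_pos: [0.4695, 0.1989, 0.3301]
ee_rot: [0.999, -0.042, -0.0, 0.0]
force: [-0.5, 0.3, 0.7]
finger_gap: 0.597
gripper_force: 0.0
```

```bash
python3 - <<'E'
from h import *
import pickle
d,s=snap('wrist','w2.png'); pickle.dump(cam(d,s),open('w2.pkl','wb')); K,C=cam(d,s)
for i in range(6): print(i,proj(K,C,R.from_euler('z',-.0884).apply([-.052,-.115+.046*i,.036])+[.5187,.2146,0]).round(0))
to([.48,-.19,.3],10); print(s['q'].round(2))
E
```

```text
0 [392. 168.]
1 [360. 168.]
2 [328. 167.]
3 [296. 167.]
4 [264. 167.]
5 [232. 167.]
off [4.29, 38.66, 3.04] yaw -0.258 at [0.4697 0.1989 0.3303] ang -4.8 t 9.8 gap 0.599
[-0.46  0.42 -0.05  1.78  0.02  0.94 -2.17]
```

View pics/w2.png

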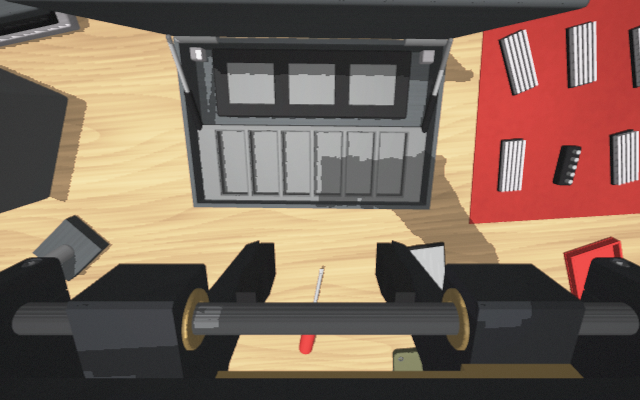

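The tray's six pockets are centred at columns 233 to 392 and rows 130 to 195; the columns match my model. I'll check the rows against the chest's front rim.

```bash
python3 - <<'E'
from h import *
import pickle
K,C=pickle.load(open('w2.pkl','rb'))
im=cv2.imread('pics/w2.png')
T=lambda m:R.from_euler('z',-.0884).apply(m)+[.5187,.2146,0]
for m in [(-.11,0,.055),(-.104,0,.055),(-.104,0,.036),(-.098,0,.036),(-.006,0,.036),(0,0,.036),(0,0,.04),(.110,0,.055),(0.11,0,.04)]: print(m,proj(K,C,T(m)).round(0))
cv2.imwrite('pics/w2c.png',cv2.resize(im[115:215,180:330],None,fx=5,fy=5,interpolation=cv2.INTER_CUBIC))
E
```

```text
(-0.11, 0, 0.055) [312. 210.]
(-0.104, 0, 0.055) [312. 206.]
(-0.104, 0, 0.036) [312. 202.]
(-0.098, 0, 0.036) [312. 198.]
(-0.006, 0, 0.036) [312. 135.]
(0, 0, 0.036) [312. 130.]
(0, 0, 0.04) [312. 131.]
(0.11, 0, 0.055) [311.  40.]
(0.11, 0, 0.04) [311.  42.]
```

View pics/w2c.png

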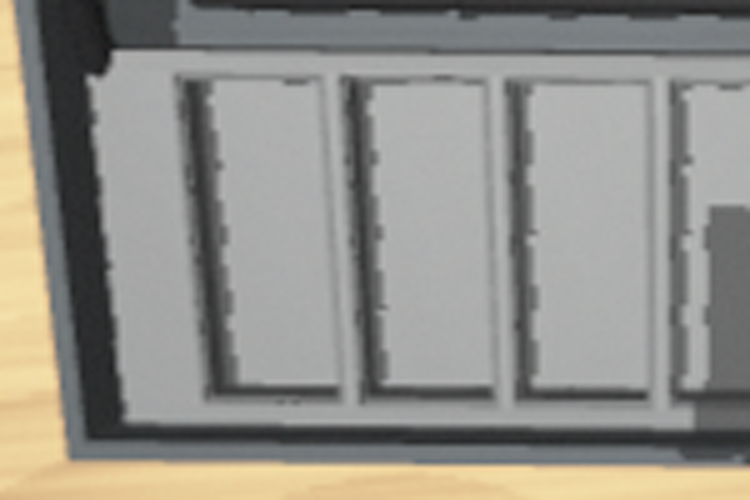

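Emit:
{"method": "play_rows", "body": {"offset": [[0.3, 3, 0.3], [0.7, 6.5, 0.6], [1, 10, 1], [1.4, 13.5, 1.2], [1.8, 17, 1.5], [2.2, 20.5, 1.8], [2.6, 24, 2.1], [3, 27.5, 2.4], [3.4, 31, 2.6], [3.8, 34.5, 2.8], [4.2, 37.5, 3], [4.3, 38.7, 3]], "yaw": [-0.02, -0.05, -0.08, -0.11, -0.14, -0.17, -0.2, -0.22, -0.24, -0.26, -0.26, -0.26]}}

```text
t: 10.8
ee_pos: [0.4784, -0.1957, 0.3002]
ee_rot: [0.996, 0.084, -0.0, 0.001]
force: [-0.9, -1.4, -0.1]
finger_gap: 0.599
gripper_force: 0.0
```

Emit:
{"method": "play_rows", "body": {"offset": [[0, 0, 0], [0, 0, 0]], "yaw": [0, 0]}}

```text
t: 10.97
ee_pos: [0.4793, -0.1893, 0.3005]
ee_rot: [0.996, 0.087, -0.0, -0.001]
force: [0.0, 0.7, -0.6]
finger_gap: 0.599
gripper_force: 0.0
```

```bash
cat > seg.py <<'E'
from h import *
def drives(d,s,f=None):
    K,C=cam(d,s); im=d['image'][:,:,::-1].copy(); hsv=cv2.cvtColor(im,cv2.COLOR_BGR2HSV)
    # mat region mask: hull of red
    red=((hsv[...,0]<8)|(hsv[...,0]>172))&(hsv[...,1]>140)&(hsv[...,2]>50)
    fin=((hsv[...,1]<60)&(hsv[...,2]>85)).astype(np.uint8)
    fin=cv2.morphologyEx(fin,cv2.MORPH_CLOSE,np.ones((5,5)))
    n,l,st,c=cv2.connectedComponentsWithStats(fin); out=[]
    for i in range(1,n):
        if st[i,4]<150: continue
        m=(l==i).astype(np.uint8); ring=cv2.dilate(m,np.ones((21,21)))-cv2.dilate(m,np.ones((5,5)))
        if red[ring>0].mean()<.3: continue
        cs=max(cv2.findContours(m,0,2)[0],key=cv2.contourArea)
        P=np.array([px(K,C,*q[0],.017)[:2] for q in cs],np.float32)
        (cx,cy),(w,h),a=cv2.minAreaRect(P*1000)
        if w<h: w,h,a=h,w,a+90
        a=(a+90)%180-90
        if w<40: continue
        print('px',c[i].round(0),'drive',round(cx/1000,4),round(cy/1000,4),'ang',round(a,1),'size',round(w),round(h)); out.append((cx,cy,a))
    if f: cv2.imwrite('pics/'+f,im)
    return out
E
python3 - <<'E'
from seg import *
s=read_state();d=get_image('wrist');drives(d,s,'w3.png'); print(s['ee_pos'],s['q'].round(2))
E
```

```text
px [257.  71.] drive 0.5844 -0.0802 ang 19.1 size 77 31
px [322.  81.] drive 0.5867 -0.1645 ang 10.4 size 77 29
px [388.  99.] drive 0.5804 -0.2539 ang 15.7 size 77 31
px [453. 103.] drive 0.5895 -0.3407 ang 14.6 size 77 32
px [248. 179.] drive 0.4409 -0.0823 ang 0.2 size 77 30
px [363. 200.] drive 0.4388 -0.2512 ang 11.5 size 77 30
px [304. 195.] drive 0.4315 -0.1655 ang -6.6 size 53 8
px [421. 216.] drive 0.4311 -0.3405 ang 51.7 size 46 32
[ 0.47933755 -0.1893216   0.30052161] [ 0.34  0.46 -0.08  1.81  0.04  0.87 -1.16]
```

View pics/w3.png

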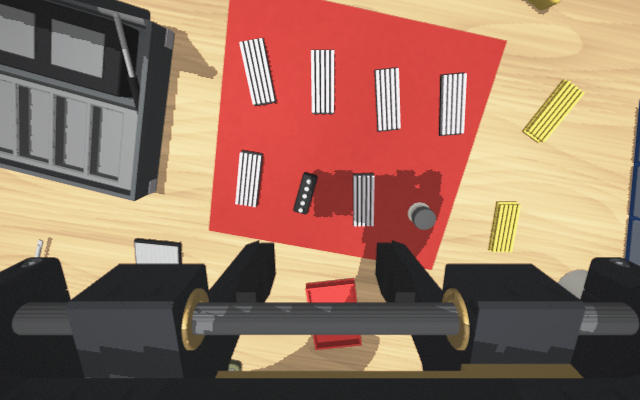

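The picture shows six drives, the pot at (421,216) and the holder at (304,195), all found by the segmentation. I'll go to drive A near (0.441, -0.083).

```bash
python3 - <<'E'
from h import *
to([.441,-.083,.13],1)
E
```

```text
off [-1.96, -11.0, 17.08] yaw 0.159 at [ 0.4796 -0.1881  0.3007] ang 10.1 t 11.02 gap 0.602
```

Emit:
{"method": "play_rows", "body": {"offset": [[-0.4, -2, 2.5], [-0.7, -4, 5.5], [-1, -6, 8.5], [-1.4, -8, 11.5], [-1.8, -10, 14.5], [-2, -11, 16.5], [-2, -11, 17], [-2, -11, 17], [-2, -11, 17]], "yaw": [0.03, 0.06, 0.1, 0.13, 0.16, 0.16, 0.16, 0.16, 0.16]}}

```text
t: 11.77
ee_pos: [0.4416, -0.085, 0.1315]
ee_rot: [1.0, 0.008, 0.001, 0.0]
force: [0.2, -0.6, 0.5]
finger_gap: 0.602
gripper_force: 0.0
```

```bash
python3 - <<'E'
from seg import *
s=read_state();d=get_image('wrist');o=drives(d,s)
for x,y,a in o: to([x/1000,y/1000,.010],a,s)
E
```

```text
px [327.  34.] drive 0.5734 -0.083 ang 18.9 size 54 30
px [436.  34.] drive 0.5736 -0.1661 ang 10.2 size 50 31
px [551.  39.] drive 0.572 -0.2543 ang 15.6 size 61 34
px [323. 198.] drive 0.4406 -0.0822 ang -0.1 size 77 29
px [512. 204.] drive 0.4382 -0.2493 ang 11.7 size 78 33
px [419. 212.] drive 0.4306 -0.1681 ang -7.3 size 53 8
off [13.16, 0.0, 12.17] yaw -0.315 at [ 0.4416 -0.085   0.1315] ang 0.9 t 11.77 gap 0.602
off [13.06, 8.31, 12.17] yaw -0.162 at [ 0.4416 -0.085   0.1315] ang 0.9 t 11.77 gap 0.602
off [12.76, 17.12, 12.17] yaw -0.258 at [ 0.4416 -0.085   0.1315] ang 0.9 t 11.77 gap 0.602
off [-0.12, -0.28, 12.15] yaw 0.017 at [ 0.4416 -0.085   0.1315] ang 0.9 t 11.77 gap 0.602
off [-0.61, 16.42, 12.15] yaw -0.189 at [ 0.4416 -0.085   0.1315] ang 0.9 t 11.77 gap 0.602
off [-1.25, 8.29, 12.14] yaw 0.143 at [ 0.4416 -0.085   0.1315] ang 0.9 t 11.77 gap 0.602
```

Emit:
{"method": "play_rows", "body": {"offset": [[0, -0.2, 3], [0, -0.2, 6], [0, -0.2, 9], [0, -0.2, 11], [0, -0.2, 12], [0, -0.2, 12.1], [0, -0.2, 12.1], [0, -0.2, 12.1]], "yaw": [0.02, 0.02, 0.02, 0.02, 0.02, 0.02, 0.02, 0.02]}}

```text
t: 12.48
ee_pos: [0.4464, -0.0866, 0.0171]
ee_rot: [1.0, -0.004, -0.004, 0.001]
force: [0.2, -0.6, -0.3]
finger_gap: 0.599
gripper_force: 0.0
```

Emit:
{"method": "play_rows", "body": {"offset": [[0, 0, 0], [0, 0, 0], [0, 0, 0], [0, 0, 0], [0, 0, 0], [0, 0, 0]], "yaw": [0, 0, 0, 0, 0, 0], "claw": 0.1, "grip_force": 20}}

```text
t: 12.98
ee_pos: [0.4452, -0.0842, 0.0175]
ee_rot: [1.0, -0.003, -0.005, -0.0]
force: [-0.8, 3.5, 18.0]
finger_gap: 0.262
gripper_force: 20.3
```

Emit:
{"method": "play_rows", "body": {"offset": [[0, 0, -1], [0, 0, -3], [0, 0, -6], [0, 0, -9], [0, 0, -11], [0, 0, -12], [0, 0, -12], [0, 0, -12]], "yaw": [0, 0, 0, 0, 0, 0, 0, 0]}}

```text
t: 13.65
ee_pos: [0.4459, -0.0853, 0.1364]
ee_rot: [1.0, -0.003, -0.006, 0.0]
force: [0.6, 0.4, 0.0]
finger_gap: 0.104
gripper_force: 0.0
```

```bash
cat >> h.py <<'E'
def pocket(i,z): return R.from_euler('z',-.0884).apply([-.048,-.116+.046*i,z])+[.5187,.2146,0]
E
python3 - <<'E'
from h import *
d,s=snap('wrist','w4.png'); K=d['camera_matrix']
for x in(-.04,0,.04): print(x,proj(K,d['hand_eye'],[x,0,-.007]).round(0),proj(K,d['hand_eye'],[x,.015,-.007]).round(0))
to(pocket(5,.11),-5.07)
E
```

```text
-0.04 [328. 333.] [355. 333.]
0 [328. 266.] [358. 266.]
0.04 [328. 189.] [360. 189.]
off [3.32, -41.79, 2.5] yaw 0.082 at [ 0.4454 -0.0853  0.1358] ang -0.4 t 13.7 gap 0.097
```

View pics/w4.png

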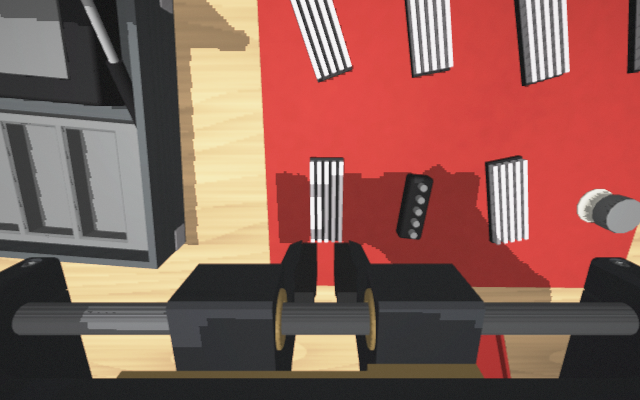

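```bash
python3 - <<'E'
from seg import *
s=read_state();print(s['q'].round(3),R.from_quat(s['ee_rot']).as_matrix()[:,2].round(3));d=get_image('wrist');o=drives(d,s)
for x,y,a in o: to([x/1000,y/1000,.010],a,s)
E
```

```text
[ 0.368  0.694 -0.45   2.146  0.681  0.459 -2.196] [-0.013 -0.001 -1.   ]
px [322.  35.] drive 0.5751 -0.0826 ang 18.9 size 58 29
px [431.  34.] drive 0.5743 -0.1661 ang 10.1 size 52 31
px [546.  38.] drive 0.5718 -0.2545 ang 15.7 size 61 34
px [638.  39.] drive 0.5724 -0.3244 ang 16.7 size 49 2
px [326. 199.] drive 0.4403 -0.085 ang -1.2 size 77 29
px [510. 200.] drive 0.4384 -0.2496 ang 11.5 size 78 33
px [418. 210.] drive 0.4306 -0.168 ang -6.2 size 53 8
off [13.13, -0.36, 12.41] yaw -0.337 at [ 0.4454 -0.0853  0.1358] ang -0.4 t 13.7 gap 0.097
off [13.1, 7.99, 12.42] yaw -0.183 at [ 0.4454 -0.0853  0.1358] ang -0.4 t 13.7 gap 0.097
off [12.9, 16.83, 12.43] yaw -0.28 at [ 0.4454 -0.0853  0.1358] ang -0.4 t 13.7 gap 0.097
off [13.01, 23.82, 12.43] yaw -0.297 at [ 0.4454 -0.0853  0.1358] ang -0.4 t 13.7 gap 0.097
off [-0.35, -0.03, 12.58] yaw 0.015 at [ 0.4454 -0.0853  0.1358] ang -0.4 t 13.7 gap 0.097
off [-0.44, 16.43, 12.59] yaw -0.208 at [ 0.4454 -0.0853  0.1358] ang -0.4 t 13.7 gap 0.097
off [-1.27, 8.27, 12.6] yaw 0.102 at [ 0.4454 -0.0853  0.1358] ang -0.4 t 13.7 gap 0.097
```

The descent stopped 7 mm short: joint 6 was near its limit this close to the base. The fingers closed above the drive, which hasn't moved. I'll grasp this drive 2 cm further out along its length.

Emit:
{"method": "play_rows", "body": {"offset": [[0.5, 0, 0], [1, 0, 0], [1.5, 0, 1], [1.5, 0, 3], [1.5, 0, 5], [1.5, 0, 7], [1.5, 0, 9], [1.5, 0, 10], [1.5, 0, 10.8], [1.5, 0, 11.6], [1.5, 0, 12.4], [1.5, 0, 12.6]], "yaw": [0, 0, 0, 0, 0, 0, 0, 0, 0, 0, 0, 0], "claw": 0.6}}

```text
t: 14.75
ee_pos: [0.459, -0.0848, 0.0079]
ee_rot: [1.0, -0.002, -0.007, 0.0]
force: [-1.0, -0.1, -0.2]
finger_gap: 0.6
gripper_force: 0.0
```

Emit:
{"method": "play_rows", "body": {"offset": [[0, 0, 0], [0, 0, 0]], "yaw": [0, 0]}}

```text
t: 14.92
ee_pos: [0.4594, -0.0851, 0.0095]
ee_rot: [1.0, -0.003, -0.006, 0.0]
force: [0.9, -0.3, 0.1]
finger_gap: 0.598
gripper_force: 0.0
```

```bash
python3 - <<'E'
from h import *
s=read_state();print(s['q'].round(3),R.from_quat(s['ee_rot']).as_matrix()[:,2].round(3)); to([.46,-.085,.01],-1)
E
```

```text
[ 0.143  0.936 -0.097  2.159  0.917  0.1   -2.406] [-0.012 -0.001 -1.   ]
off [0.06, -0.01, -0.05] yaw 0.012 at [ 0.4594 -0.0851  0.0095] ang -0.3 t 14.92 gap 0.598
```

Emit:
{"method": "play_rows", "body": {"offset": [[0, 0, 0], [0, 0, 0], [0, 0, 0], [0, 0, 0], [0, 0, 0], [0, 0, 0], [0, 0, 0]], "yaw": [0, 0, 0, 0, 0, 0, 0], "claw": 0.1, "grip_force": 25}}

```text
t: 15.5
ee_pos: [0.4595, -0.0854, 0.0102]
ee_rot: [1.0, -0.003, -0.006, 0.0]
force: [-0.8, -0.8, 3.4]
finger_gap: 0.339
gripper_force: 25.0
```

Emit:
{"method": "play_rows", "body": {"offset": [[0, 0, -1], [0, 0, -3], [0, 0, -6], [0, 0, -9], [0, 0, -11], [0, 0, -12], [0, 0, -12], [0, 0, -12]], "yaw": [0, 0, 0, 0, 0, 0, 0, 0]}}

```text
t: 16.17
ee_pos: [0.4608, -0.0855, 0.13]
ee_rot: [1.0, -0.003, -0.006, 0.0]
force: [-0.4, 0.8, -0.8]
finger_gap: 0.337
gripper_force: 25.0
```

```bash
python3 - <<'E'
from h import *
d,s=snap('wrist','w5.png'); K=d['camera_matrix']
for x in(-.02,.0,.021): print(x,proj(K,d['hand_eye'],[x,0,-.007]).round(0),proj(K,d['hand_eye'],[x,.015,-.007]).round(0))
print(s['gripper_force'])
to(pocket(5,.11)+R.from_euler('z',-.0884).apply([.019,0,0]),-5.07)
E
```

```text
-0.02 [328. 301.] [356. 301.]
0.0 [328. 266.] [358. 266.]
0.021 [328. 227.] [359. 227.]
24.98258650302887
off [3.73, -41.64, 1.85] yaw 0.082 at [ 0.4603 -0.0854  0.1293] ang -0.4 t 16.22 gap 0.338
```

View pics/w5.png

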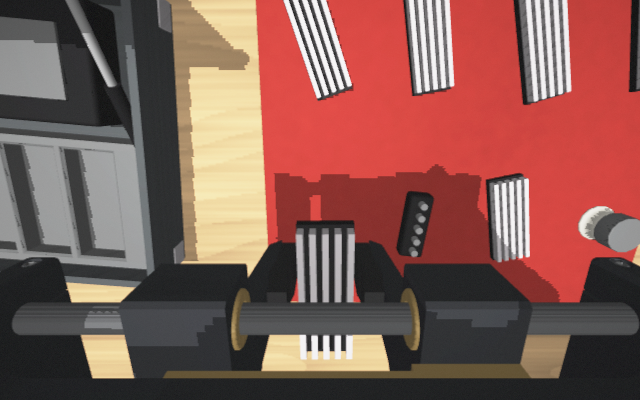

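The drive is held level, with its far end at row 228 as predicted for +21 mm. That means the wrist camera agrees with the tool, so I'll use its reading of the pockets (local x -0.046).

Emit:
{"method": "play_rows", "body": {"offset": [[0.2, -2, 0], [0.5, -5, 0], [0.9, -9, 0], [1.3, -13, 0], [1.7, -17, 0], [2.1, -21, 0], [2.5, -25, 0], [2.9, -29, 0], [3.2, -33, 0], [3.5, -36.5, 0], [3.7, -39.5, 0.5], [3.9, -41.6, 1]], "yaw": [0, 0, 0.01, 0.02, 0.03, 0.04, 0.05, 0.06, 0.07, 0.08, 0.08, 0.08]}}

```text
t: 17.22
ee_pos: [0.5007, 0.3349, 0.1176]
ee_rot: [0.999, -0.041, -0.006, 0.0]
force: [-0.3, 0.5, -1.5]
finger_gap: 0.336
gripper_force: 25.0
```

Emit:
{"method": "play_rows", "body": {"offset": [[0, 0, 0], [0, 0, 0], [0, 0, 0]], "yaw": [0, 0, 0]}}

```text
t: 17.47
ee_pos: [0.5016, 0.3287, 0.1178]
ee_rot: [0.999, -0.043, -0.007, 0.002]
force: [-0.8, -0.5, -0.3]
finger_gap: 0.335
gripper_force: 25.0
```

```bash
sed -i 's/\[-.048,-.116/[-.046,-.116/' h.py; python3 - <<'E'
from h import *
d,s=snap('wrist','w6.png')
K,C=cam(d,s); 
for x in (-.046,.046): print([proj(K,C,pocket(5,.036)+R.from_euler('z',-.0884).apply([x,y,0])).round(0).tolist() for y in (-.019,.019)])
print(s['gripper_force'],s['q'].round(2))
to(pocket(5,.038)+R.from_euler('z',-.0884).apply([.019,0,0]),-5.07)
E
```

```text
[[346.0, 282.0], [301.0, 282.0]]
[[349.0, 175.0], [299.0, 175.0]]
24.998508989810944 [-0.49  0.83 -0.29  1.73  0.35  0.65 -2.63]
off [0.07, -0.27, 8.02] yaw 0.001 at [0.502  0.3282 0.1182] ang -5.0 t 17.52 gap 0.328
```

View pics/w6.png

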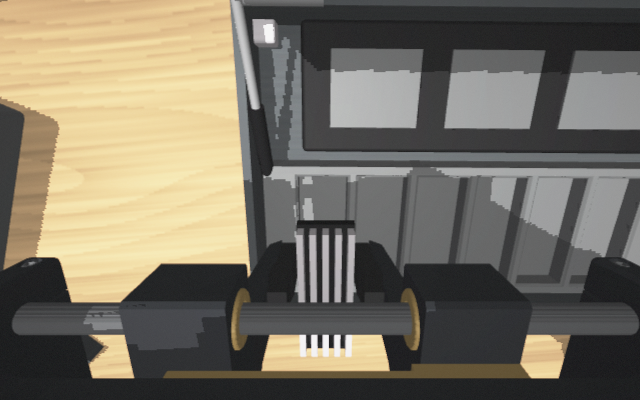

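Pocket 5 shows with edges at columns 297 and 349 and far edge at row 177, within 2 px of the prediction. Joint 7 is near its limit, so I'll yaw back slightly while lowering.

Emit:
{"method": "play_rows", "body": {"offset": [[0, -0.2, 1], [0, -0.2, 2.5], [0, -0.2, 4], [0, -0.2, 5.5], [0, -0.2, 6.5], [0, -0.2, 6.5], [0, -0.2, 6.5]], "yaw": [-0.02, -0.03, -0.03, -0.03, -0.03, -0.03, -0.03]}}

```text
t: 18.1
ee_pos: [0.5014, 0.3317, 0.0536]
ee_rot: [1.0, -0.028, -0.006, 0.001]
force: [0.7, 0.2, -0.8]
finger_gap: 0.335
gripper_force: 25.0
```

```bash
python3 - <<'E'
from h import *
s=read_state(); print(s['q'].round(2),s['force'].round(1),R.from_quat(s['ee_rot']).as_matrix()[:,2].round(3))
to(pocket(5,.038)+R.from_euler('z',-.0884).apply([.019,0,0]),-5.07)
E
```

```text
[-0.52  0.93 -0.24  1.75  0.37  0.52 -2.62] [ 0.7  0.2 -0.8] [-0.013 -0.002 -1.   ]
off [0.08, 0.11, 1.56] yaw 0.032 at [0.5014 0.3317 0.0536] ang -3.2 t 18.1 gap 0.335
```

Emit:
{"method": "play_rows", "body": {"offset": [[0.1, 0.1, 0.5], [0.1, 0.1, 1.0], [0.1, 0.1, 1.4], [0.1, 0.1, 1.6], [0.1, 0.1, 1.6], [0.1, 0.1, 1.6]], "yaw": [0, 0, 0, 0, 0, 0]}}

```text
t: 18.6
ee_pos: [0.5022, 0.3315, 0.0381]
ee_rot: [1.0, -0.028, -0.006, 0.001]
force: [-0.3, 0.1, -0.3]
finger_gap: 0.337
gripper_force: 25.0
```

Emit:
{"method": "play_rows", "body": {"offset": [[0, 0, 0], [0, 0, 0], [0, 0, 0], [0, 0, 0]], "yaw": [0, 0, 0, 0], "claw": 0.42}}

```text
t: 18.93
ee_pos: [0.5024, 0.3316, 0.0383]
ee_rot: [1.0, -0.028, -0.006, 0.0]
force: [-0.3, -0.0, -0.5]
finger_gap: 0.421
gripper_force: 0.0
```

Emit:
{"method": "play_rows", "body": {"offset": [[0, 0, -1], [0, 0, -3], [0, 0, -5], [0, 0, -8], [0, 0, -11], [0, 0, -11], [0, 0, -11]], "yaw": [0, 0, 0, 0, 0, 0, 0]}}

```text
t: 19.52
ee_pos: [0.5047, 0.3324, 0.1506]
ee_rot: [1.0, -0.028, -0.004, -0.001]
force: [0.2, 0.1, -0.5]
finger_gap: 0.419
gripper_force: 0.0
```

```bash
python3 - <<'E'
from h import *
d,s=snap('wrist','w7.png',(180,100,500,300),2.2)
print(s['q'].round(2)); to([.48,-.19,.2],10)
E
```

```text
[-0.49  0.79 -0.3   1.7   0.31  0.71 -2.57]
off [0.5, 52.21, -5.07] yaw -0.231 at [0.5038 0.3315 0.1491] ang -3.2 t 19.57 gap 0.417
```

View pics/w7.png

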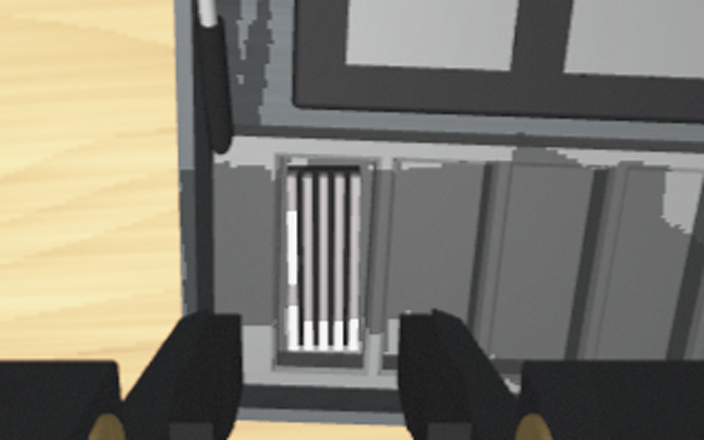

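The drive lies in pocket 5. My picture views are used up, so from here I measure with image code.

```bash
python3 - <<'E'
from h import *
to([.438,-.25,.14],11.5)
E
```

```text
off [-3.3, 58.43, 0.98] yaw -0.257 at [0.5038 0.3315 0.1491] ang -3.2 t 19.57 gap 0.417
```

Emit:
{"method": "play_rows", "body": {"offset": [[0, 2, 0], [0, 5, 0], [0, 8.5, 0], [0, 12, 0], [0, 15.5, 0], [0, 19, 0], [0, 22.5, 0], [0, 26, 0], [0, 29.5, 0], [0, 33, 0], [0, 36.5, 0], [0, 40, 0]], "yaw": [0, 0, 0, 0, 0, 0, 0, 0, 0, 0, 0, 0], "claw": 0.6}}

```text
t: 20.57
ee_pos: [0.4798, -0.0695, 0.1477]
ee_rot: [1.0, -0.028, -0.007, 0.0]
force: [0.9, -0.4, 0.4]
finger_gap: 0.601
gripper_force: 0.0
```

Emit:
{"method": "play_rows", "body": {"offset": [[-0.5, 3.5, 0], [-1, 7, 0], [-1.8, 10.5, 0.5], [-2.5, 14, 1], [-3, 17, 1], [-3.3, 18.4, 1], [-3.3, 18.4, 1], [-3.3, 18.4, 1], [-3.3, 18.4, 1]], "yaw": [-0.04, -0.08, -0.13, -0.18, -0.22, -0.25, -0.25, -0.25, -0.25]}}

```text
t: 21.32
ee_pos: [0.438, -0.2479, 0.1389]
ee_rot: [0.995, 0.098, -0.006, -0.001]
force: [-0.1, 0.3, 0.1]
finger_gap: 0.598
gripper_force: 0.0
```

```bash
cat > look.py <<'E'
from seg import *
s=read_state();d=get_image('wrist');o=drives(d,s)
x,y,a=min(o,key=lambda q:np.hypot(q[0]/1000-s['ee_pos'][0],q[1]/1000-s['ee_pos'][1]))
to([x/1000,y/1000,.010],a,s)
E
python3 look.py
```

```text
px [372.  38.] drive 0.5694 -0.2574 ang 15.1 size 55 30
px [482.  43.] drive 0.5823 -0.3424 ang 14.6 size 62 32
px [331. 194.] drive 0.4384 -0.2518 ang 11.3 size 76 29
px [233. 185.] drive 0.4314 -0.1633 ang -6.4 size 53 7
px [425. 223.] drive 0.43 -0.341 ang 55.3 size 47 33
off [0.11, 0.44, 12.88] yaw -0.001 at [ 0.438  -0.2479  0.1389] ang 11.2 t 21.32 gap 0.598
```

Emit:
{"method": "play_rows", "body": {"offset": [[0.1, 0.3, 3], [0.1, 0.4, 6], [0.1, 0.4, 9], [0.1, 0.4, 11], [0.1, 0.4, 12.3], [0.1, 0.4, 12.9], [0.1, 0.4, 12.9], [0.1, 0.4, 12.9]], "yaw": [0, 0, 0, 0, 0, 0, 0, 0]}}

```text
t: 22.03
ee_pos: [0.4387, -0.2525, 0.0106]
ee_rot: [0.995, 0.098, -0.006, -0.0]
force: [-0.8, 0.4, -0.4]
finger_gap: 0.601
gripper_force: 0.0
```

```bash
python3 - <<'E'
from h import *
s=read_state(); print(s['q'].round(2)); to([.4384,-.2518,.010],11.3)
E
```

```text
[ 0.55  0.95 -0.2   2.04  0.78  0.24 -1.71]
off [-0.01, -0.08, 0.06] yaw -0.001 at [ 0.4387 -0.2525  0.0106] ang 11.2 t 22.03 gap 0.601
```

Emit:
{"method": "play_rows", "body": {"offset": [[0, 0, 0], [0, 0, 0], [0, 0, 0], [0, 0, 0], [0, 0, 0], [0, 0, 0], [0, 0, 0]], "yaw": [0, 0, 0, 0, 0, 0, 0], "claw": 0.1, "grip_force": 25}}

```text
t: 22.62
ee_pos: [0.4384, -0.2538, 0.0109]
ee_rot: [0.995, 0.097, -0.005, 0.0]
force: [0.3, -0.7, 5.5]
finger_gap: 0.335
gripper_force: 25.0
```

Emit:
{"method": "play_rows", "body": {"offset": [[0, 0, -1], [0, 0, -3], [0, 0, -6], [0, 0, -9], [0, 0, -11], [0, 0, -12], [0, 0, -12], [0, 0, -12]], "yaw": [0, 0, 0, 0, 0, 0, 0, 0]}}

```text
t: 23.28
ee_pos: [0.4391, -0.2537, 0.1299]
ee_rot: [0.995, 0.097, -0.006, -0.0]
force: [-1.0, -0.2, -1.6]
finger_gap: 0.331
gripper_force: 25.0
```

```bash
cat > place.py <<'E'
from h import *
import sys
i=int(sys.argv[1]); z=float(sys.argv[2]); off=float(sys.argv[3]) if len(sys.argv)>3 else 0
s=read_state(); print(s['q'].round(2),'grip',s['gripper_force'])
to(pocket(i,z)+R.from_euler('z',-.0884).apply([off,0,0]),-5.07+(1.5 if i==5 else 0),s)
E
python3 place.py 4 .12
```

```text
[ 0.7   0.75 -0.45  2.    0.62  0.55 -1.56] grip 24.997412860393524
off [14.3, -52.24, 0.9] yaw 0.282 at [ 0.4391 -0.2537  0.1299] ang 11.1 t 23.28 gap 0.331
```

Emit:
{"method": "play_rows", "body": {"offset": [[1, -2, 0], [2.5, -5, 0], [4, -8, 0], [5.5, -11.5, 0], [7, -15, 0], [8.5, -18.5, 0], [9.5, -22, 0], [10.5, -25.5, 0], [11.5, -29, 0], [12.5, -32.5, 0], [13.5, -36, 0], [14, -39, 0]], "yaw": [0, 0, 0, 0, 0, 0, 0, 0, 0, 0, 0, 0]}}

```text
t: 24.28
ee_pos: [0.5011, 0.1591, 0.1274]
ee_rot: [0.995, 0.098, -0.007, -0.0]
force: [1.2, -0.2, 0.1]
finger_gap: 0.333
gripper_force: 25.0
```

Emit:
{"method": "play_rows", "body": {"offset": [[0.1, -3, 0], [0.2, -6, 0], [0.3, -9, 0.5], [0.3, -11.5, 0.9], [0.3, -13, 0.9], [0.3, -13.2, 0.9], [0.3, -13.2, 0.9], [0.3, -13.2, 0.9]], "yaw": [0.05, 0.1, 0.15, 0.2, 0.25, 0.28, 0.28, 0.28]}}

```text
t: 24.95
ee_pos: [0.4789, 0.2842, 0.1194]
ee_rot: [0.999, -0.043, -0.006, 0.002]
force: [1.2, -0.7, 0.3]
finger_gap: 0.334
gripper_force: 25.0
```

```bash
python3 place.py 4 .038
```

```text
[-0.47  0.78 -0.25  1.86  0.33  0.55 -2.59] grip 24.997291266918182
off [0.08, -0.26, 8.14] yaw 0.002 at [0.4789 0.2842 0.1194] ang -4.9 t 24.95 gap 0.334
```

Emit:
{"method": "play_rows", "body": {"offset": [[0, -0.2, 1], [0.1, -0.2, 3], [0.1, -0.2, 5], [0.1, -0.2, 6.3], [0.1, -0.2, 6.8], [0.1, -0.2, 7.3], [0.1, -0.2, 7.8], [0.1, -0.2, 8.1], [0.1, -0.2, 8.1], [0.1, -0.2, 8.1]], "yaw": [-0.01, -0.02, -0.02, -0.02, -0.02, -0.02, -0.02, -0.02, -0.02, -0.02]}}

```text
t: 25.78
ee_pos: [0.4795, 0.2883, 0.0398]
ee_rot: [0.999, -0.033, -0.006, 0.0]
force: [-0.2, -0.3, -1.1]
finger_gap: 0.334
gripper_force: 25.0
```

```bash
python3 place.py 4 .038
```

```text
[-0.52  0.92 -0.18  1.88  0.36  0.38 -2.6 ] grip 24.99741554260254
off [-0.04, 0.19, 0.18] yaw 0.022 at [0.4795 0.2883 0.0398] ang -3.8 t 25.78 gap 0.334
```

Emit:
{"method": "play_rows", "body": {"offset": [[0, 0.2, 0.1], [0, 0.2, 0.15], [0, 0.2, 0.15]], "yaw": [0, 0, 0]}}

```text
t: 26.03
ee_pos: [0.4792, 0.286, 0.0382]
ee_rot: [0.999, -0.033, -0.006, 0.001]
force: [-0.4, 0.6, -1.4]
finger_gap: 0.335
gripper_force: 25.0
```

Emit:
{"method": "play_rows", "body": {"offset": [[0, 0, 0], [0, 0, 0], [0, 0, 0], [0, 0, 0]], "yaw": [0, 0, 0, 0], "claw": 0.42}}

```text
t: 26.37
ee_pos: [0.4791, 0.2863, 0.038]
ee_rot: [0.999, -0.033, -0.006, 0.0]
force: [-0.3, -1.1, -0.0]
finger_gap: 0.422
gripper_force: 0.0
```

Emit:
{"method": "play_rows", "body": {"offset": [[0, 0, -1], [0, 0, -3], [0, 0, -5], [0, 0, -8], [0, 0, -11], [0, 0, -11], [0, 0, -11]], "yaw": [0, 0, 0, 0, 0, 0, 0]}}

```text
t: 26.95
ee_pos: [0.4815, 0.2869, 0.1501]
ee_rot: [0.999, -0.033, -0.004, -0.001]
force: [-0.2, -0.3, 0.2]
finger_gap: 0.421
gripper_force: 0.0
```

```bash
python3 - <<'E'
from h import *
# tray check: fins bright stripes at z=.034 -> rectify tray to 1px/mm
d=get_image('wrist');s=read_state();K,C=cam(d,s)
T=R.from_euler('z',-.0884)
src=np.float32([proj(K,C,T.apply([x,y,.034])+[.5187,.2146,0]) for x,y in((.01,.15),(.01,-.15),(-.11,-.15),(-.11,.15))])
H=cv2.getPerspectiveTransform(src,np.float32([(0,0),(300,0),(300,120),(0,120)]))
g=cv2.warpPerspective(cv2.cvtColor(d['image'],cv2.COLOR_RGB2GRAY),H,(300,120)); print(g[20:90:12,10:110:4])
to([.584,-.08,.14],19)
E
```

```text
[[185 178  69 188  82 173 223  59 227 222  80 185 187 106 126 163 217  61
  233 217  61 246 127 148 176]
 [182 175  74 246  61 211 244  68 245 195 105 124 185 125 124 230 204  45
  222 122  92 196 114 149 175]
 [181 172  63 244  75 242 146  86 189  93 124 109 113  87 111 185 147  44
  193  86  99 190 112  96 112]
 [177 166  66 239  92 244 130 111 187  71 149 109 111  88 113 244 113  58
  191  64 129 191 112  95 109]
 [177 168  67 229 112 246  80 134 185  48 165 106 112  85 112 243  98  96
  189  56 152 168 113  96 109]
 [174 161  62 185 127 245  65 151 165  63 173 105 110  86 111 245  63 123
  180  49 167 148 110  97 108]]
off [12.75, 35.85, 0.76] yaw -0.398 at [0.4806 0.2862 0.1487] ang -3.8 t 27.0 gap 0.42
```

Fins show in pockets 5 and 4. Next is drive C.

Emit:
{"method": "play_rows", "body": {"offset": [[0.5, 2, 0], [1.5, 5, 0], [2.7, 8.5, 0], [4, 12, 0], [5.2, 15.5, 0], [6.5, 19, 0], [7.7, 22.5, 0], [9, 26, 0], [10.2, 29.5, 0.3], [11.5, 32.5, 0.6], [12.5, 35, 0.8], [12.8, 35.8, 0.8]], "yaw": [-0.03, -0.07, -0.11, -0.15, -0.19, -0.23, -0.27, -0.31, -0.35, -0.38, -0.4, -0.4], "claw": 0.6}}

```text
t: 28.0
ee_pos: [0.5837, -0.086, 0.1366]
ee_rot: [0.987, 0.163, -0.008, 0.001]
force: [0.6, -0.3, -0.6]
finger_gap: 0.6
gripper_force: 0.0
```

Emit:
{"method": "play_rows", "body": {"offset": [[0, 0, 0], [0, 0, 0], [0, 0, 0]], "yaw": [0, 0, 0]}}

```text
t: 28.25
ee_pos: [0.5838, -0.0764, 0.1387]
ee_rot: [0.986, 0.168, -0.006, -0.002]
force: [-0.0, -0.4, 1.2]
finger_gap: 0.599
gripper_force: 0.0
```

```bash
python3 look.py
```

```text
px [330. 193.] drive 0.5855 -0.079 ang 19.5 size 76 30
px [420. 216.] drive 0.5885 -0.1633 ang 10.1 size 77 32
px [503. 241.] drive 0.5964 -0.2475 ang 15.7 size 48 34
px [583. 262.] drive 0.5972 -0.336 ang 14.6 size 65 36
px [320. 322.] drive 0.4339 -0.1267 ang -70.4 size 279 83
off [0.23, 0.38, 12.87] yaw -0.002 at [ 0.5838 -0.0764  0.1387] ang 19.3 t 28.25 gap 0.599
```

Emit:
{"method": "play_rows", "body": {"offset": [[0.1, 0.2, 3], [0.2, 0.2, 6], [0.2, 0.2, 9], [0.2, 0.2, 11], [0.2, 0.2, 12.3], [0.2, 0.2, 12.9], [0.2, 0.2, 12.9], [0.2, 0.2, 12.9]], "yaw": [0, 0, 0, 0, 0, 0, 0, 0]}}

```text
t: 28.97
ee_pos: [0.5861, -0.08, 0.0107]
ee_rot: [0.986, 0.167, -0.005, -0.001]
force: [0.4, -0.5, 0.3]
finger_gap: 0.6
gripper_force: 0.0
```

Emit:
{"method": "play_rows", "body": {"offset": [[0, 0, 0], [0, 0, 0], [0, 0, 0], [0, 0, 0], [0, 0, 0], [0, 0, 0], [0, 0, 0]], "yaw": [0, 0, 0, 0, 0, 0, 0], "claw": 0.1, "grip_force": 25}}

```text
t: 29.55
ee_pos: [0.5859, -0.0809, 0.0106]
ee_rot: [0.986, 0.166, -0.005, -0.0]
force: [-0.9, -0.5, 5.7]
finger_gap: 0.338
gripper_force: 25.0
```

Emit:
{"method": "play_rows", "body": {"offset": [[0, 0, -1], [0, 0, -3], [0, 0, -6], [0, 0, -9], [0, 0, -11], [0, 0, -12], [0, 0, -12], [0, 0, -12]], "yaw": [0, 0, 0, 0, 0, 0, 0, 0]}}

```text
t: 30.22
ee_pos: [0.5865, -0.0809, 0.1297]
ee_rot: [0.986, 0.166, -0.006, -0.001]
force: [-0.3, -0.2, -1.8]
finger_gap: 0.338
gripper_force: 25.0
```

```bash
python3 place.py 3 .12
```

```text
[ 0.31  0.83 -0.45  1.74  0.52  0.71 -1.65] grip 24.999462068080902
off [-0.01, -34.03, 1.08] yaw 0.422 at [ 0.5865 -0.0809  0.1297] ang 19.1 t 30.22 gap 0.338
```

Avoiding the open lid by going back in x first.

Emit:
{"method": "play_rows", "body": {"offset": [[-2, -1.5, 0], [-4.5, -3, 0], [-6.5, -6, 0], [-7, -9.5, 0], [-6.5, -13, 0], [-5.5, -16.5, 0], [-4.5, -20, 0], [-3.5, -23.5, 0], [-2.5, -27, 0.5], [-1, -30.5, 1], [0, -33.5, 1], [0, -34, 1]], "yaw": [0.03, 0.06, 0.1, 0.14, 0.18, 0.22, 0.26, 0.3, 0.34, 0.38, 0.42, 0.42]}}

```text
t: 31.22
ee_pos: [0.4737, 0.2486, 0.1195]
ee_rot: [0.999, -0.039, -0.007, -0.002]
force: [-0.0, 1.3, -0.4]
finger_gap: 0.336
gripper_force: 25.0
```

Emit:
{"method": "play_rows", "body": {"offset": [[0, 0, 0], [0, 0, 0], [0, 0, 0], [0, 0, 0]], "yaw": [0, 0, 0, 0]}}

```text
t: 31.55
ee_pos: [0.4754, 0.238, 0.1206]
ee_rot: [0.999, -0.044, -0.006, 0.002]
force: [0.9, -0.8, -0.6]
finger_gap: 0.339
gripper_force: 25.0
```

```bash
python3 place.py 3 .038
```

```text
[-0.41  0.76 -0.22  1.94  0.31  0.49 -2.52] grip 24.99943971633911
off [0.02, -0.29, 8.26] yaw -0.0 at [0.4754 0.238  0.1206] ang -5.1 t 31.55 gap 0.339
```

Emit:
{"method": "play_rows", "body": {"offset": [[0, -0.1, 1], [0, -0.1, 3], [0, -0.1, 5], [0, -0.1, 6.3], [0, -0.1, 6.8], [0, -0.1, 7.3], [0, -0.1, 7.8], [0, -0.1, 8.2], [0, -0.1, 8.2], [0, -0.1, 8.2]], "yaw": [0, 0, 0, 0, 0, 0, 0, 0, 0, 0]}}

```text
t: 32.38
ee_pos: [0.4746, 0.2415, 0.0393]
ee_rot: [0.999, -0.043, -0.006, 0.0]
force: [0.4, -0.5, -0.6]
finger_gap: 0.336
gripper_force: 25.0
```

```bash
python3 place.py 3 .038
```

```text
[-0.47  0.9  -0.14  1.97  0.35  0.31 -2.55] grip 24.999408423900604
off [0.04, 0.09, 0.13] yaw 0.002 at [0.4746 0.2415 0.0393] ang -4.9 t 32.38 gap 0.336
```

Emit:
{"method": "play_rows", "body": {"offset": [[0, 0.1, 0.1], [0, 0.1, 0.1], [0, 0.1, 0.1], [0, 0.1, 0.1]], "yaw": [0, 0, 0, 0], "claw": 0.42}}

```text
t: 32.72
ee_pos: [0.4744, 0.2405, 0.0383]
ee_rot: [0.999, -0.043, -0.006, 0.0]
force: [-0.5, -0.9, -0.3]
finger_gap: 0.42
gripper_force: 0.0
```

Emit:
{"method": "play_rows", "body": {"offset": [[0, 0, -1], [0, 0, -3], [0, 0, -5], [0, 0, -8], [0, 0, -11], [0, 0, -11]], "yaw": [0, 0, 0, 0, 0, 0]}}

```text
t: 33.22
ee_pos: [0.4784, 0.2422, 0.1536]
ee_rot: [0.999, -0.043, -0.002, -0.002]
force: [0.7, 0.9, 1.2]
finger_gap: 0.419
gripper_force: 0.0
```

Emit:
{"method": "play_rows", "body": {"offset": [[0, 2, 0], [0.5, 5, 0], [1, 8.5, 0], [1.5, 12, 0], [2, 15.5, 0], [2.5, 19, 0], [3.5, 22.5, 0], [5.5, 26, 0], [8, 29.5, 0], [10.5, 33, 0], [13, 36.5, 0], [14.4, 39.3, 0]], "yaw": [0, 0, 0, 0, -0.03, -0.06, -0.1, -0.14, -0.18, -0.22, -0.25, -0.265], "claw": 0.6}}

```text
t: 34.22
ee_pos: [0.5867, -0.1665, 0.1474]
ee_rot: [0.996, 0.089, -0.005, 0.0]
force: [0.5, -0.1, -0.2]
finger_gap: 0.598
gripper_force: 0.0
```

Emit:
{"method": "play_rows", "body": {"offset": [[0, 0, 0], [0, 0, 0], [0, 0, 0], [0, 0, 0]], "yaw": [0, 0, 0, 0]}}

```text
t: 34.55
ee_pos: [0.5848, -0.1612, 0.1471]
ee_rot: [0.996, 0.091, -0.006, -0.001]
force: [0.8, 0.8, 0.6]
finger_gap: 0.601
gripper_force: 0.0
```

```bash
python3 look.py
```

```text
px [331. 188.] drive 0.588 -0.1651 ang 9.9 size 77 29
px [422. 211.] drive 0.5818 -0.2537 ang 16.3 size 78 31
px [512. 218.] drive 0.5908 -0.3394 ang 14.6 size 78 34
off [0.42, 0.48, 13.71] yaw 0.009 at [ 0.5848 -0.1612  0.1471] ang 10.4 t 34.55 gap 0.601
```

Emit:
{"method": "play_rows", "body": {"offset": [[0.2, 0.2, 3], [0.3, 0.3, 6], [0.3, 0.3, 9], [0.3, 0.3, 11.5], [0.3, 0.3, 13.2], [0.3, 0.3, 13.7], [0.3, 0.3, 13.7], [0.3, 0.3, 13.7]], "yaw": [0, 0, 0, 0, 0, 0, 0, 0]}}

```text
t: 35.27
ee_pos: [0.5877, -0.1649, 0.0108]
ee_rot: [0.996, 0.09, -0.005, -0.0]
force: [0.1, -0.6, 0.7]
finger_gap: 0.599
gripper_force: 0.0
```

Emit:
{"method": "play_rows", "body": {"offset": [[0, 0, 0], [0, 0, 0], [0, 0, 0], [0, 0, 0], [0, 0, 0], [0, 0, 0], [0, 0, 0]], "yaw": [0, 0, 0, 0, 0, 0, 0], "claw": 0.1, "grip_force": 25}}

```text
t: 35.85
ee_pos: [0.5877, -0.1661, 0.0108]
ee_rot: [0.996, 0.089, -0.005, 0.0]
force: [-0.3, -0.1, 6.5]
finger_gap: 0.334
gripper_force: 25.0
```

Emit:
{"method": "play_rows", "body": {"offset": [[0, 0, -1], [0, 0, -3], [0, 0, -6], [0, 0, -9], [0, 0, -11], [0, 0, -12], [0, 0, -12], [0, 0, -12]], "yaw": [0, 0, 0, 0, 0, 0, 0, 0]}}

```text
t: 36.52
ee_pos: [0.5882, -0.1659, 0.1297]
ee_rot: [0.996, 0.089, -0.006, -0.0]
force: [-1.3, 1.0, -1.6]
finger_gap: 0.335
gripper_force: 25.0
```

```bash
python3 place.py 2 .12
```

```text
[ 0.43  0.84 -0.42  1.68  0.48  0.74 -1.62] grip 24.999385178089142
off [-5.12, -37.58, 1.09] yaw 0.267 at [ 0.5882 -0.1659  0.1297] ang 10.3 t 36.52 gap 0.335
```

Emit:
{"method": "play_rows", "body": {"offset": [[-2, -1.5, 0], [-4.5, -4, 0], [-6.5, -7, 0], [-8.5, -10, 0], [-9, -13.5, 0], [-8.7, -17, 0], [-8.2, -20.5, 0], [-7.7, -24, 0], [-7, -27.5, 0.5], [-6.2, -31, 1], [-5.5, -34.5, 1], [-5.2, -36.5, 1]], "yaw": [0.02, 0.04, 0.06, 0.09, 0.12, 0.15, 0.17, 0.19, 0.21, 0.23, 0.25, 0.265]}}

```text
t: 37.52
ee_pos: [0.471, 0.189, 0.1194]
ee_rot: [0.999, -0.041, -0.007, -0.0]
force: [-0.1, 0.7, -0.2]
finger_gap: 0.334
gripper_force: 25.0
```

Emit:
{"method": "play_rows", "body": {"offset": [[0, -1, 0], [0, -1, 0], [0, -1, 0], [0, -1, 0], [0, -1, 0]], "yaw": [0, 0, 0, 0, 0]}}

```text
t: 37.93
ee_pos: [0.4732, 0.1914, 0.1208]
ee_rot: [0.999, -0.045, -0.006, 0.002]
force: [0.1, 0.7, -0.9]
finger_gap: 0.335
gripper_force: 25.0
```

```bash
python3 place.py 2 .038
```

```text
[-0.34  0.74 -0.21  2.    0.32  0.45 -2.45] grip 24.999387860298157
off [-0.17, -0.35, 8.28] yaw -0.001 at [0.4732 0.1914 0.1208] ang -5.1 t 37.93 gap 0.335
```

Emit:
{"method": "play_rows", "body": {"offset": [[-0.1, -0.2, 1], [-0.1, -0.2, 3], [-0.1, -0.2, 5], [-0.1, -0.2, 6.3], [-0.1, -0.2, 6.8], [-0.1, -0.2, 7.3], [-0.1, -0.2, 7.8], [-0.1, -0.2, 8.2], [-0.1, -0.2, 8.2], [-0.1, -0.2, 8.2]], "yaw": [0, 0, 0, 0, 0, 0, 0, 0, 0, 0]}}

```text
t: 38.77
ee_pos: [0.4715, 0.1961, 0.0393]
ee_rot: [0.999, -0.043, -0.006, 0.0]
force: [-0.7, 0.7, 0.5]
finger_gap: 0.331
gripper_force: 25.0
```

```bash
python3 place.py 2 .038
```

```text
[-0.41  0.89 -0.12  2.03  0.37  0.25 -2.5 ] grip 24.99936282634735
off [-0.06, 0.14, 0.13] yaw 0.002 at [0.4715 0.1961 0.0393] ang -4.9 t 38.77 gap 0.331
```

Emit:
{"method": "play_rows", "body": {"offset": [[0, 0.1, 0.1], [0, 0.1, 0.1], [0, 0.1, 0.1], [0, 0.1, 0.1]], "yaw": [0, 0, 0, 0], "claw": 0.42}}

```text
t: 39.1
ee_pos: [0.4714, 0.1952, 0.0384]
ee_rot: [0.999, -0.043, -0.006, 0.0]
force: [0.6, 0.2, 0.8]
finger_gap: 0.417
gripper_force: 0.0
```

Emit:
{"method": "play_rows", "body": {"offset": [[0, 0, -1], [0, 0, -3], [0, 0, -5], [0, 0, -8], [0, 0, -11], [0, 0, -11]], "yaw": [0, 0, 0, 0, 0, 0]}}

```text
t: 39.6
ee_pos: [0.4753, 0.1965, 0.1534]
ee_rot: [0.999, -0.043, -0.002, -0.002]
force: [0.4, 0.8, 0.3]
finger_gap: 0.419
gripper_force: 0.0
```

Emit:
{"method": "play_rows", "body": {"offset": [[0, 3, 0], [0.5, 6.5, 0], [1, 10, 0], [1.5, 14, 0], [2, 18, 0], [3, 22, 0], [5, 25.5, 0], [7, 29, 0], [9, 32.5, 0], [11, 36, 0], [13, 39.5, 0], [14.4, 43, 0]], "yaw": [0, 0, -0.03, -0.06, -0.09, -0.12, -0.16, -0.2, -0.25, -0.3, -0.34, -0.365], "claw": 0.6}}

```text
t: 40.6
ee_pos: [0.5801, -0.2479, 0.1474]
ee_rot: [0.99, 0.14, -0.005, -0.0]
force: [0.5, 0.6, -0.4]
finger_gap: 0.602
gripper_force: 0.0
```

Emit:
{"method": "play_rows", "body": {"offset": [[0, 0.8, 0], [0, 0.8, 0], [0, 0.8, 0], [0, 0.8, 0], [0, 0.8, 0]], "yaw": [0, 0, 0, 0, 0]}}

```text
t: 41.02
ee_pos: [0.5812, -0.2505, 0.1474]
ee_rot: [0.99, 0.141, -0.006, -0.001]
force: [-0.1, -1.3, -0.4]
finger_gap: 0.6
gripper_force: 0.0
```

```bash
python3 look.py
```

```text
px [331. 192.] drive 0.5817 -0.2548 ang 15.7 size 76 29
px [422. 208.] drive 0.5908 -0.3407 ang 14.7 size 77 31
off [0.08, 0.48, 13.74] yaw 0.009 at [ 0.5812 -0.2505  0.1474] ang 16.2 t 41.02 gap 0.6
```

Emit:
{"method": "play_rows", "body": {"offset": [[0, 0.2, 3], [0.1, 0.3, 6], [0.1, 0.3, 9], [0.1, 0.3, 11.5], [0.1, 0.3, 13.2], [0.1, 0.3, 13.7], [0.1, 0.3, 13.7], [0.1, 0.3, 13.7]], "yaw": [0, 0.01, 0.01, 0.01, 0.01, 0.01, 0.01, 0.01]}}

```text
t: 41.73
ee_pos: [0.5822, -0.2553, 0.0109]
ee_rot: [0.991, 0.135, -0.005, -0.0]
force: [0.6, -0.6, 0.5]
finger_gap: 0.604
gripper_force: 0.0
```

Emit:
{"method": "play_rows", "body": {"offset": [[0, 0, 0], [0, 0, 0], [0, 0, 0], [0, 0, 0], [0, 0, 0], [0, 0, 0], [0, 0, 0]], "yaw": [0, 0, 0, 0, 0, 0, 0], "claw": 0.1, "grip_force": 25}}

```text
t: 42.32
ee_pos: [0.582, -0.2562, 0.011]
ee_rot: [0.991, 0.134, -0.005, -0.0]
force: [-1.0, 0.1, 6.6]
finger_gap: 0.334
gripper_force: 25.0
```

Emit:
{"method": "play_rows", "body": {"offset": [[0, 0, -1], [0, 0, -3], [0, 0, -6], [0, 0, -9], [0, 0, -11], [0, 0, -12], [0, 0, -12], [0, 0, -12]], "yaw": [0, 0, 0, 0, 0, 0, 0, 0]}}

```text
t: 42.98
ee_pos: [0.5824, -0.256, 0.1297]
ee_rot: [0.991, 0.134, -0.006, -0.0]
force: [0.0, 0.4, -1.9]
finger_gap: 0.338
gripper_force: 25.0
```

```bash
python3 place.py 1 .12
```

```text
[ 0.59  0.88 -0.47  1.6   0.51  0.8  -1.4 ] grip 24.999129474163055
off [-0.38, -42.11, 1.09] yaw 0.358 at [ 0.5824 -0.256   0.1297] ang 15.4 t 42.98 gap 0.338
```

Emit:
{"method": "play_rows", "body": {"offset": [[-1, -2.5, 0], [-2, -5.5, 0], [-3, -9, 0], [-4, -12.5, 0], [-4.5, -16, 0], [-4.5, -19.5, 0], [-4.2, -23, 0], [-3.8, -26.5, 0], [-3, -30, 0.5], [-2, -33.5, 1], [-1, -37, 1], [-0.5, -40, 1]], "yaw": [0.03, 0.06, 0.09, 0.12, 0.15, 0.18, 0.21, 0.24, 0.27, 0.3, 0.33, 0.36]}}

```text
t: 43.98
ee_pos: [0.4707, 0.131, 0.1194]
ee_rot: [0.999, -0.045, -0.007, 0.001]
force: [0.3, -0.1, -1.6]
finger_gap: 0.332
gripper_force: 25.0
```

Emit:
{"method": "play_rows", "body": {"offset": [[-0.3, -1.8, 0], [-0.5, -1.8, 0], [-0.5, -1.8, 0], [-0.5, -1.8, 0], [-0.5, -1.8, 0]], "yaw": [0, 0, 0, 0, 0]}}

```text
t: 44.4
ee_pos: [0.468, 0.1444, 0.1206]
ee_rot: [0.999, -0.047, -0.007, 0.002]
force: [0.8, 0.2, 0.3]
finger_gap: 0.34
gripper_force: 25.0
```

```bash
python3 place.py 1 .038
```

```text
[-0.26  0.72 -0.21  2.06  0.35  0.4  -2.41] grip 24.99907225370407
off [-0.07, -0.48, 8.25] yaw -0.005 at [0.468  0.1444 0.1206] ang -5.4 t 44.4 gap 0.34
```

Emit:
{"method": "play_rows", "body": {"offset": [[-0.1, -0.3, 1], [-0.1, -0.3, 3], [-0.1, -0.3, 5], [-0.1, -0.3, 6.3], [-0.1, -0.3, 6.8], [-0.1, -0.3, 7.3], [-0.1, -0.3, 7.8], [-0.1, -0.3, 8.2], [-0.1, -0.3, 8.2], [-0.1, -0.3, 8.2]], "yaw": [0, 0, 0, 0, 0, 0, 0, 0, 0, 0]}}

```text
t: 45.23
ee_pos: [0.4668, 0.1497, 0.0394]
ee_rot: [0.999, -0.046, -0.006, 0.001]
force: [-0.1, 0.2, -1.0]
finger_gap: 0.336
gripper_force: 25.0
```

```bash
python3 place.py 1 .038
```

```text
[-0.34  0.88 -0.11  2.09  0.4   0.2  -2.46] grip 24.99921888113022
off [-0.0, 0.08, 0.14] yaw -0.003 at [0.4668 0.1497 0.0394] ang -5.2 t 45.23 gap 0.336
```

Emit:
{"method": "play_rows", "body": {"offset": [[0, 0.1, 0.1], [0, 0.1, 0.1], [0, 0.1, 0.1], [0, 0.1, 0.1]], "yaw": [0, 0, 0, 0], "claw": 0.42}}

```text
t: 45.57
ee_pos: [0.4667, 0.1489, 0.0384]
ee_rot: [0.999, -0.045, -0.006, 0.0]
force: [-0.5, -0.2, -0.4]
finger_gap: 0.422
gripper_force: 0.0
```

Emit:
{"method": "play_rows", "body": {"offset": [[0, 0, -1], [0, 0, -3], [0, 0, -5], [0, 0, -8], [0, 0, -11], [0, 0, -11]], "yaw": [0, 0, 0, 0, 0, 0]}}

```text
t: 46.07
ee_pos: [0.4705, 0.1499, 0.1533]
ee_rot: [0.999, -0.046, -0.002, -0.001]
force: [1.4, -0.4, 0.8]
finger_gap: 0.42
gripper_force: 0.0
```

Emit:
{"method": "play_rows", "body": {"offset": [[0, 2, 0], [0.5, 5, 0], [1, 8.5, 0], [1.5, 12, 0], [2, 15.5, 0], [3, 19, 0], [4, 22.5, 0], [5, 26, 0], [6, 29, 0], [7, 32, 0], [8, 34, 0], [8, 34, 0]], "yaw": [0, 0, 0, 0, 0, 0, 0, 0, 0, 0, 0, 0], "claw": 0.6}}

```text
t: 47.07
ee_pos: [0.517, -0.2037, 0.1478]
ee_rot: [0.999, -0.05, -0.005, 0.003]
force: [0.4, -0.9, 0.7]
finger_gap: 0.602
gripper_force: 0.0
```

Emit:
{"method": "play_rows", "body": {"offset": [[1.5, 2.5, 0], [3, 5, 0], [5, 8, 0], [7, 11, 0], [8.4, 13.7, 0], [8.4, 13.7, 0], [8.4, 13.7, 0], [8.4, 13.7, 0], [8.4, 13.7, 0]], "yaw": [-0.07, -0.14, -0.21, -0.28, -0.35, -0.35, -0.35, -0.35, -0.35]}}

```text
t: 47.82
ee_pos: [0.5877, -0.3385, 0.1472]
ee_rot: [0.991, 0.13, -0.006, -0.001]
force: [0.6, -0.2, 0.3]
finger_gap: 0.6
gripper_force: 0.0
```

```bash
python3 look.py
```

```text
px [331. 189.] drive 0.5908 -0.342 ang 14.5 size 76 29
off [0.38, 0.48, 13.71] yaw 0.009 at [ 0.5877 -0.3385  0.1472] ang 15.0 t 47.82 gap 0.6
```

Emit:
{"method": "play_rows", "body": {"offset": [[0.2, 0.2, 3], [0.3, 0.3, 6], [0.3, 0.3, 9], [0.3, 0.3, 11.5], [0.3, 0.3, 13.2], [0.3, 0.3, 13.7], [0.3, 0.3, 13.7], [0.3, 0.3, 13.7]], "yaw": [0, 0.01, 0.01, 0.01, 0.01, 0.01, 0.01, 0.01]}}

```text
t: 48.53
ee_pos: [0.5909, -0.3431, 0.0112]
ee_rot: [0.992, 0.124, -0.005, -0.0]
force: [0.0, -0.1, 0.4]
finger_gap: 0.597
gripper_force: 0.0
```

Emit:
{"method": "play_rows", "body": {"offset": [[0, 0, 0], [0, 0, 0], [0, 0, 0], [0, 0, 0], [0, 0, 0], [0, 0, 0], [0, 0, 0]], "yaw": [0, 0, 0, 0, 0, 0, 0], "claw": 0.1, "grip_force": 25}}

```text
t: 49.12
ee_pos: [0.5904, -0.3436, 0.011]
ee_rot: [0.992, 0.124, -0.005, 0.0]
force: [-0.5, 0.1, 6.0]
finger_gap: 0.334
gripper_force: 25.0
```

Emit:
{"method": "play_rows", "body": {"offset": [[0, 0, -1], [0, 0, -3], [0, 0, -6], [0, 0, -9], [0, 0, -11], [0, 0, -12], [0, 0, -12], [0, 0, -12]], "yaw": [0, 0, 0, 0, 0, 0, 0, 0]}}

```text
t: 49.78
ee_pos: [0.5908, -0.3432, 0.1296]
ee_rot: [0.992, 0.124, -0.006, -0.0]
force: [0.3, 0.7, -1.6]
finger_gap: 0.336
gripper_force: 25.0
```

```bash
python3 place.py 0 .12
```

```text
[ 0.69  0.93 -0.49  1.44  0.5   0.91 -1.26] grip 24.996585845947266
off [-1.4, -46.41, 1.1] yaw 0.338 at [ 0.5908 -0.3432  0.1296] ang 14.3 t 49.78 gap 0.336
```

Emit:
{"method": "play_rows", "body": {"offset": [[-0.3, -2.5, 0], [-0.6, -5.5, 0], [-1, -9, 0], [-1.3, -12.5, 0], [-1.6, -16, 0], [-2, -19.5, 0], [-2.3, -23, 0], [-2.6, -26.5, 0], [-3, -30, 0], [-3, -33, 0], [-3, -35.5, 0], [-3, -36.5, 0]], "yaw": [0, 0, 0, 0, 0, 0, 0, 0, 0, 0, 0, 0]}}

```text
t: 50.78
ee_pos: [0.47, 0.0072, 0.1301]
ee_rot: [0.992, 0.127, -0.008, -0.002]
force: [-0.3, 0.7, -1.2]
finger_gap: 0.332
gripper_force: 25.0
```

Emit:
{"method": "play_rows", "body": {"offset": [[0.3, -2.5, 0.3], [0.7, -5, 0.6], [1.1, -7.5, 1], [1.6, -9.9, 1], [1.6, -9.9, 1], [1.6, -9.9, 1], [1.6, -9.9, 1], [1.6, -9.9, 1], [1.6, -9.9, 1]], "yaw": [0.08, 0.16, 0.24, 0.34, 0.34, 0.34, 0.34, 0.34, 0.34]}}

```text
t: 51.53
ee_pos: [0.4632, 0.1012, 0.121]
ee_rot: [0.999, -0.047, -0.006, 0.001]
force: [0.3, -0.3, -0.2]
finger_gap: 0.34
gripper_force: 25.0
```

```bash
python3 place.py 0 .038
```

```text
[-0.18  0.71 -0.21  2.1   0.38  0.37 -2.36] grip 24.99662607908249
off [0.02, -0.21, 8.3] yaw -0.005 at [0.4632 0.1012 0.121 ] ang -5.3 t 51.53 gap 0.34
```

Emit:
{"method": "play_rows", "body": {"offset": [[0, -0.1, 1], [0, -0.1, 3], [0, -0.1, 5], [0, -0.1, 6.3], [0, -0.1, 6.8], [0, -0.1, 7.3], [0, -0.1, 7.8], [0, -0.1, 8.2], [0, -0.1, 8.2], [0, -0.1, 8.2]], "yaw": [0, 0, 0, 0, 0, 0, 0, 0, 0, 0]}}

```text
t: 52.37
ee_pos: [0.4625, 0.1039, 0.0395]
ee_rot: [0.999, -0.045, -0.006, 0.001]
force: [-0.3, -0.3, -0.0]
finger_gap: 0.335
gripper_force: 25.0
```

```bash
python3 place.py 0 .038
```

```text
[-0.26  0.87 -0.09  2.14  0.44  0.16 -2.42] grip 24.996548295021057
off [0.02, 0.08, 0.15] yaw -0.003 at [0.4625 0.1039 0.0395] ang -5.2 t 52.37 gap 0.335
```

Emit:
{"method": "play_rows", "body": {"offset": [[0, 0.1, 0.1], [0, 0.1, 0.1], [0, 0.1, 0.1], [0, 0.1, 0.1]], "yaw": [0, 0, 0, 0], "claw": 0.42}}

```text
t: 52.7
ee_pos: [0.4624, 0.103, 0.0385]
ee_rot: [0.999, -0.045, -0.006, 0.001]
force: [-0.5, 0.2, -0.1]
finger_gap: 0.418
gripper_force: 0.0
```

Emit:
{"method": "play_rows", "body": {"offset": [[0, 0, -1], [0, 0, -3], [0, 0, -6], [0, 0, -9.5], [0, -2, -13], [0, -4, -16.5], [0, -6, -20], [0, -8, -23.5], [0, -9.6, -27], [0, -9.6, -29], [0, -9.6, -29], [0, -9.6, -29]], "yaw": [0, 0, 0, 0, 0, 0, 0, 0, 0, 0, 0, 0]}}

```text
t: 53.7
ee_pos: [0.4746, 0.1987, 0.3288]
ee_rot: [0.999, -0.045, -0.005, 0.0]
force: [0.1, -0.4, -0.7]
finger_gap: 0.423
gripper_force: 0.0
```

```bash
cat > tray.py <<'E'
from h import *
s=read_state();d=get_image('wrist');K,C=cam(d,s);print(s['ee_pos'])
T=R.from_euler('z',-.0884)
src=np.float32([proj(K,C,T.apply([x,y,.034])+[.5187,.2146,0]) for x,y in((.01,.15),(.01,-.15),(-.11,-.15),(-.11,.15))])
H=cv2.getPerspectiveTransform(src,np.float32([(0,0),(600,0),(600,240),(0,240)]))
g=cv2.warpPerspective(cv2.cvtColor(d['image'],cv2.COLOR_RGB2GRAY),H,(600,240)).astype(float)
t=np.abs(cv2.GaussianBlur(g,(0,0),1.5)-cv2.GaussianBlur(g,(0,0),9))
t=cv2.GaussianBlur(t,(0,0),7); m=(t>22).astype(np.uint8)
n,l,st,c=cv2.connectedComponentsWithStats(m)
for i in range(1,n):
    if st[i,4]>800: print('center local x',(.01-c[i][1]/2000).round(4),'y',(.15-c[i][0]/2000).round(4),'w',st[i,2]/2,'h',st[i,3]/2,'rot',cv2.minAreaRect(np.argwhere(l==i).astype(np.float32))[1:])
print(t[::24,::20].astype(int))
E
python3 tray.py
```

```text
[0.47455918 0.19873307 0.32881397]
center local x -0.0537 y 0.0573 w 188.0 h 120.0 rot ((375.0, 239.0), 90.0)
center local x -0.035 y -0.0879 w 93.0 h 78.0 rot ((185.0, 155.0), 90.0)
center local x -0.1006 y -0.0459 w 25.0 h 13.0 rot ((49.0, 25.0), 90.0)
[[32 32 23 22 22 23 23 23 22 20 19 19 19 19 18 18 17 16 17 17 15 15 15 15
  15 15 15 15 14 14]
 [ 6 15 25 14 11 12 21 20 19 18 16 23 17 17 15 16 22 21 20 12 15 19 18 16
  16 17 18 17 18 11]
 [ 1 14 30 33 35 32 28 37 33 36 30 37 36 37 33 19 38 36 36 16 26 36 35 35
  22 37 32 32 38 11]
 [ 1 14 36 33 30 28 29 36 32 36 31 38 34 34 33 19 38 36 35 13 26 35 32 34
  23 36 30 30 36 14]
 [ 1 14 36 32 30 28 27 37 31 34 32 39 34 34 34 18 37 25 26 15 18 24 24 26
  17 25 21 21 25  4]
 [ 1 14 36 31 30 27 27 38 31 33 31 37 35 33 34 20 38 22 25 17 18 23 24 24
  12 23 19 20 24  4]
 [ 1 14 36 31 29 27 26 37 31 34 30 37 33 35 32 19 36 22 24 16 22 23 23 23
  12 21 20 19 24  4]
 [ 1 14 36 32 28 27 26 37 31 31 30 38 32 35 31 18 37 23 23 16 21 24 21 24
  11 22 19 20 23  4]
 [ 2 14 36 31 30 26 23 28 23 24 20 30 27 25 23 16 23  9  9 10 10 13 11 14
   9 10  9 10 15  4]
 [18 22 26 24 24 23 24 28 27 27 24 26 27 27 26 25 20 11 15 26 24 16 18 11
  11 11 12 12 11  8]]
```

```bash
cat >> tray.py <<'E'
for i in range(6):
    c0=int((.15-(-.115+.046*i))*2000); p=g[:,c0-22:c0+22].std(1); on=np.where(p>0.5*np.median(p[60:160]))[0]; on=on[(on>15)&(on<215)]
    q=np.abs(np.diff(cv2.GaussianBlur(g,(0,0),1.2)[70:150,c0-50:c0+50],axis=1)).mean(0); w=np.where(q>.5*q.max())[0]
    print(i,'x from',.01-on[-1]/2000,'to',.01-on[0]/2000,'y extent mm',((50-w[-1])/2,(50-w[0])/2))
E
python3 tray.py | tail -6; python3 -c "
from h import *
to([.6555,.2005,.335],84.9)"
```

```text
0 x from -0.084 to -0.0075000000000000015 y extent mm (np.float64(-14.5), np.float64(17.5))
1 x from -0.0845 to -0.008499999999999999 y extent mm (np.float64(-14.0), np.float64(17.0))
2 x from -0.083 to -0.007000000000000001 y extent mm (np.float64(-8.5), np.float64(17.5))
3 x from -0.085 to -0.009 y extent mm (np.float64(-13.5), np.float64(18.0))
4 x from -0.0845 to -0.008499999999999999 y extent mm (np.float64(-15.5), np.float64(16.5))
5 x from -0.09100000000000001 to -0.011999999999999999 y extent mm (np.float64(-18.5), np.float64(13.0))
off [18.07, -1.96, -1.08] yaw -1.574 at [0.4736 0.1975 0.3268] ang -5.3 t 53.8 gap 0.42
```

All six drives show the same 76 mm fin length within their pockets, so they lie flat. Next I close the lid.

Emit:
{"method": "play_rows", "body": {"offset": [[0, 0, -0.5], [0, 0, -1], [0, 0, -1], [0, 0, -1], [0, 0, -1], [0, 0, -1], [0, 0, -1], [0, 0, -1], [0, 0, -1], [0, 0, -1], [0, 0, -1], [0, 0, -1]], "yaw": [-0.12, -0.24, -0.36, -0.48, -0.6, -0.72, -0.84, -0.96, -1.08, -1.2, -1.32, -1.44], "claw": 0.33}}

```text
t: 54.8
ee_pos: [0.4738, 0.1975, 0.3362]
ee_rot: [0.779, 0.627, -0.007, -0.004]
force: [-0.3, -0.1, 0.4]
finger_gap: 0.33
gripper_force: 0.0
```

Emit:
{"method": "play_rows", "body": {"offset": [[0, 0, 0], [0, 0, 0], [0, 0, 0], [0, 0, 0]], "yaw": [-0.12, -0.13, -0.13, -0.13]}}

```text
t: 55.13
ee_pos: [0.4742, 0.1982, 0.3372]
ee_rot: [0.74, 0.673, -0.006, -0.004]
force: [0.0, 0.3, 0.5]
finger_gap: 0.329
gripper_force: 0.0
```

```bash
python3 -c "
from h import *
to([.6555,.2005,.335],84.9)"
```

```text
off [1.95, 18.03, -0.03] yaw -0.006 at [0.4742 0.1982 0.3372] ang 84.6 t 55.13 gap 0.329
```

Emit:
{"method": "play_rows", "body": {"offset": [[0.2, 1.5, 0], [0.5, 4, 0], [0.8, 7, 0], [1.1, 10, 0], [1.4, 13, 0], [1.7, 15.5, 0], [1.9, 17.5, 0], [1.9, 18, 0], [1.9, 18, 0], [1.9, 18, 0], [1.9, 18, 0]], "yaw": [0, 0, 0, 0, 0, 0, 0, 0, 0, 0, 0]}}

```text
t: 56.05
ee_pos: [0.6542, 0.2017, 0.3362]
ee_rot: [0.738, 0.674, -0.005, -0.004]
force: [0.2, 0.8, -0.3]
finger_gap: 0.328
gripper_force: 0.0
```

```bash
python3 -c "
from h import *
to([.6558,.2005,.237],84.9)
d,s=snap('wrist','w8.png');K,C=cam(d,s)
T=lambda m:R.from_euler('z',-.0884).apply(m)+[.5187,.2146,0]
a=[proj(K,C,T([.138,y,.261])) for y in (0,.02,.04,.055)]; print(np.round(a))
g=d['image'].mean(2)
for u,v in a: print(int(v),g[int(v),int(u)-40:int(u)+41:2].astype(int))
"
```

```text
off [-0.08, 0.3, 9.92] yaw -0.002 at [0.6542 0.2017 0.3362] ang 84.8 t 56.05 gap 0.328
[[328. 213.]
 [328. 188.]
 [328. 161.]
 [328. 139.]]
213 [ 95  82  85  75  74  76  76  76  74  74  74  72  74  75  75 135 135 129
 125 164 201 222 220 209 178 117 161 192 195 193 189 123 124 125 125 131
 132 136 135 140 176]
187 [ 89  90  90  90  89  91  89  90  89  88  90  90  90  89  94 131 129 154
 193 160 197 222 224 212 188 173 201 208 204 199 203 203 203 201 203 203
 209 208 210 213 206]
160 [ 92  89  91  90  91  91  91  90  89  91  89  90  88  87  86 133 129 128
 195 157 196 222 228 213 194 163 203 194 190 204 206 205 201 204 202 210
 210 209 212 207 204]
139 [228 228 229 228 228 228 229 229 229 229 230 230 230 231 230 231 231 231
 231 232 232 230 231 215 198 156 197 187 187 192 205 200 204 203 205 211
 208 209 208 205 202]
```

The bar shows about 3.5 px hinge-ward of the prediction, as it did at the first grip. Descending onto it.

Emit:
{"method": "play_rows", "body": {"offset": [[0, 0.4, 1], [0, 0.4, 3], [0, 0.4, 5], [0, 0.4, 6.5], [0, 0.4, 8], [0, 0.4, 9], [0, 0.4, 9.8], [0, 0.4, 9.8], [0, 0.4, 9.8]], "yaw": [0, 0, 0, 0, 0, 0, 0, 0, 0]}}

```text
t: 56.85
ee_pos: [0.6583, 0.2008, 0.2379]
ee_rot: [0.739, 0.674, -0.005, -0.004]
force: [0.4, -0.7, 0.0]
finger_gap: 0.327
gripper_force: 0.0
```

Emit:
{"method": "play_rows", "body": {"offset": [[0, 0, 0], [0, 0, 0], [0, 0, 0], [0, 0, 0], [0, 0, 0], [0, 0, 0]], "yaw": [0, 0, 0, 0, 0, 0], "claw": 0, "grip_force": 12}}

```text
t: 57.35
ee_pos: [0.658, 0.2011, 0.2386]
ee_rot: [0.739, 0.674, -0.005, -0.004]
force: [-3.4, -0.7, 5.3]
finger_gap: 0.105
gripper_force: 11.9
```

```bash
cat > th.py <<'E'
from h import *
s=read_state();p=s['ee_pos']-R.from_quat(s['ee_rot']).as_matrix()[:,2]*.019
c=R.from_euler('z',-.0884).inv().apply(p-[.5195,.2146,0])-[.11,0,.056]
t=np.radians(165.07)-np.arctan2(c[2],c[0]); print(c.round(4),'theta',t.round(3),np.hypot(c[0],c[2]).round(4),s['force'].round(1),s['q'].round(2))
a0=np.radians(165.07)-t
for k in np.linspace(t,0,37)[1:]:
    a=np.radians(165.07)-k; print(round(k,2),(20.18*np.array([np.cos(a)-np.cos(a0),-(np.sin(a)-np.sin(a0))])).round(1).tolist(),end=' ')
E
python3 th.py
```

```text
[ 0.0294 -0.0012  0.2016] theta 1.455 0.2037 [-3.4 -0.7  5.3] [-0.03  0.86 -0.71  1.32  0.56  1.17 -0.88]
1.41 [-0.8, -0.1] 1.37 [-1.6, -0.2] 1.33 [-2.4, -0.2] 1.29 [-3.3, -0.2] 1.25 [-4.1, -0.2] 1.21 [-4.9, -0.1] 1.17 [-5.7, -0.0] 1.13 [-6.5, 0.1] 1.09 [-7.3, 0.3] 1.05 [-8.1, 0.5] 1.01 [-8.9, 0.7] 0.97 [-9.6, 0.9] 0.93 [-10.4, 1.2] 0.89 [-11.2, 1.6] 0.85 [-11.9, 1.9] 0.81 [-12.6, 2.3] 0.77 [-13.3, 2.7] 0.73 [-14.0, 3.1] 0.69 [-14.7, 3.6] 0.65 [-15.3, 4.1] 0.61 [-16.0, 4.6] 0.57 [-16.6, 5.1] 0.53 [-17.2, 5.7] 0.48 [-17.7, 6.3] 0.44 [-18.3, 6.9] 0.4 [-18.8, 7.5] 0.36 [-19.3, 8.2] 0.32 [-19.7, 8.8] 0.28 [-20.2, 9.5] 0.24 [-20.6, 10.2] 0.2 [-21.0, 11.0] 0.16 [-21.3, 11.7] 0.12 [-21.6, 12.4] 0.08 [-21.9, 13.2] 0.04 [-22.2, 14.0] 0.0 [-22.4, 14.8]
```

Emit:
{"method": "play_rows", "body": {"offset": [[0, -0.4, -0.1], [0, -1.0, -0.1], [0, -1.8, -0.2], [0, -2.6, -0.2], [0, -3.4, -0.2], [0, -4.3, -0.2], [0, -5.1, -0.1], [0, -5.9, 0], [0, -6.7, 0.2], [0, -7.5, 0.3], [0, -8.3, 0.5], [0, -9, 0.7]], "yaw": [0, 0, 0, 0, 0, 0, 0, 0, 0, 0, 0, 0]}}

```text
t: 58.35
ee_pos: [0.5676, 0.2094, 0.2313]
ee_rot: [0.739, 0.674, -0.004, -0.004]
force: [3.9, 3.9, -5.7]
finger_gap: 0.106
gripper_force: 12.0
```

```bash
python3 th.py
```

```text
[-0.0614 -0.0009  0.1943] theta 1.004 0.2038 [ 3.9  3.9 -5.7] [-0.04  0.76 -0.72  1.61  0.56  1.   -1.03]
0.98 [-0.5, 0.2] 0.95 [-1.1, 0.4] 0.92 [-1.6, 0.6] 0.89 [-2.1, 0.8] 0.86 [-2.6, 1.0] 0.84 [-3.1, 1.3] 0.81 [-3.6, 1.5] 0.78 [-4.1, 1.8] 0.75 [-4.6, 2.1] 0.73 [-5.1, 2.4] 0.7 [-5.5, 2.7] 0.67 [-6.0, 3.1] 0.64 [-6.4, 3.4] 0.61 [-6.9, 3.8] 0.59 [-7.3, 4.1] 0.56 [-7.7, 4.5] 0.53 [-8.1, 4.9] 0.5 [-8.5, 5.3] 0.47 [-8.9, 5.7] 0.45 [-9.3, 6.1] 0.42 [-9.6, 6.6] 0.39 [-10.0, 7.0] 0.36 [-10.3, 7.5] 0.33 [-10.6, 7.9] 0.31 [-10.9, 8.4] 0.28 [-11.2, 8.9] 0.25 [-11.5, 9.4] 0.22 [-11.8, 9.9] 0.2 [-12.0, 10.4] 0.17 [-12.3, 10.9] 0.14 [-12.5, 11.4] 0.11 [-12.7, 11.9] 0.08 [-12.9, 12.4] 0.06 [-13.1, 13.0] 0.03 [-13.3, 13.5] 0.0 [-13.4, 14.0]
```

Emit:
{"method": "play_rows", "body": {"offset": [[0, -0.7, 0.3], [0, -1.5, 0.7], [0, -2.3, 1.0], [0, -3.1, 1.4], [0, -3.9, 1.8], [0, -4.6, 2.2], [0, -5.3, 2.7], [0, -6.0, 3.2], [0, -6.7, 3.7], [0, -7.3, 4.2], [0, -7.9, 4.8], [0, -8.5, 5.4]], "yaw": [0, 0, 0, 0, 0, 0, 0, 0, 0, 0, 0, 0]}}

```text
t: 59.35
ee_pos: [0.4827, 0.2173, 0.1786]
ee_rot: [0.739, 0.674, -0.004, -0.004]
force: [1.9, 3.9, -0.7]
finger_gap: 0.107
gripper_force: 12.0
```

```bash
python3 th.py
```

```text
[-0.1467 -0.0006  0.1416] theta 0.507 0.2039 [ 1.9  3.9 -0.7] [-0.11  0.73 -0.67  1.89  0.64  0.76 -1.23]
0.49 [-0.2, 0.2] 0.48 [-0.4, 0.4] 0.46 [-0.6, 0.6] 0.45 [-0.8, 0.8] 0.44 [-1.0, 1.1] 0.42 [-1.1, 1.3] 0.41 [-1.3, 1.5] 0.39 [-1.5, 1.7] 0.38 [-1.7, 1.9] 0.37 [-1.8, 2.2] 0.35 [-2.0, 2.4] 0.34 [-2.2, 2.6] 0.32 [-2.3, 2.9] 0.31 [-2.5, 3.1] 0.3 [-2.6, 3.4] 0.28 [-2.8, 3.6] 0.27 [-2.9, 3.8] 0.25 [-3.1, 4.1] 0.24 [-3.2, 4.3] 0.23 [-3.3, 4.6] 0.21 [-3.5, 4.8] 0.2 [-3.6, 5.1] 0.18 [-3.7, 5.4] 0.17 [-3.8, 5.6] 0.15 [-3.9, 5.9] 0.14 [-4.1, 6.1] 0.13 [-4.2, 6.4] 0.11 [-4.3, 6.7] 0.1 [-4.4, 6.9] 0.08 [-4.5, 7.2] 0.07 [-4.6, 7.5] 0.06 [-4.7, 7.7] 0.04 [-4.7, 8.0] 0.03 [-4.8, 8.3] 0.01 [-4.9, 8.5] 0.0 [-5.0, 8.8]
```

Emit:
{"method": "play_rows", "body": {"offset": [[0, -0.6, 0.6], [0, -1.2, 1.3], [0, -1.7, 2.0], [0, -2.2, 2.7], [0, -2.7, 3.4], [0, -3.1, 4.1], [0, -3.5, 4.9], [0, -3.9, 5.7], [0, -4.2, 6.4], [0, -4.5, 7.1], [0, -4.7, 7.7], [0, -4.8, 8.2]], "yaw": [0, 0, 0, 0, 0, 0, 0, 0, 0, 0, 0, 0]}}

```text
t: 60.35
ee_pos: [0.4359, 0.2217, 0.0971]
ee_rot: [0.739, 0.674, -0.003, -0.003]
force: [4.3, 4.7, -1.4]
finger_gap: 0.104
gripper_force: 12.0
```

```bash
python3 th.py
```

```text
[-0.1937 -0.0003  0.0601] theta 0.04 0.2028 [ 4.3  4.7 -1.4] [-0.25  0.8  -0.51  2.07  0.83  0.49 -1.48]
0.04 [-0.0, 0.0] 0.04 [-0.0, 0.0] 0.04 [-0.0, 0.1] 0.04 [-0.0, 0.1] 0.03 [-0.0, 0.1] 0.03 [-0.0, 0.1] 0.03 [-0.0, 0.2] 0.03 [-0.1, 0.2] 0.03 [-0.1, 0.2] 0.03 [-0.1, 0.2] 0.03 [-0.1, 0.2] 0.03 [-0.1, 0.3] 0.03 [-0.1, 0.3] 0.02 [-0.1, 0.3] 0.02 [-0.1, 0.3] 0.02 [-0.1, 0.3] 0.02 [-0.1, 0.4] 0.02 [-0.1, 0.4] 0.02 [-0.1, 0.4] 0.02 [-0.1, 0.4] 0.02 [-0.1, 0.5] 0.02 [-0.1, 0.5] 0.01 [-0.1, 0.5] 0.01 [-0.2, 0.5] 0.01 [-0.2, 0.5] 0.01 [-0.2, 0.6] 0.01 [-0.2, 0.6] 0.01 [-0.2, 0.6] 0.01 [-0.2, 0.6] 0.01 [-0.2, 0.7] 0.01 [-0.2, 0.7] 0.0 [-0.2, 0.7] 0.0 [-0.2, 0.7] 0.0 [-0.2, 0.7] 0.0 [-0.2, 0.8] 0.0 [-0.2, 0.8]
```

Emit:
{"method": "play_rows", "body": {"offset": [[0, -0.1, 0.3], [0, -0.1, 0.6], [0, -0.1, 0.8], [0, -0.1, 0.9], [0, -0.1, 0.9], [0, -0.1, 0.9]], "yaw": [0, 0, 0, 0, 0, 0]}}

```text
t: 60.85
ee_pos: [0.435, 0.2215, 0.0901]
ee_rot: [0.739, 0.674, -0.003, -0.002]
force: [2.6, 1.0, 17.0]
finger_gap: 0.109
gripper_force: 12.3
```

Emit:
{"method": "play_rows", "body": {"offset": [[0, 0, 0], [0, 0, 0], [0, 0, 0], [0, 0, 0], [0, 0, 0]], "yaw": [0, 0, 0, 0, 0], "claw": 0.45}}

```text
t: 61.27
ee_pos: [0.4329, 0.2203, 0.088]
ee_rot: [0.739, 0.674, -0.006, -0.004]
force: [-0.1, -0.1, -0.3]
finger_gap: 0.442
gripper_force: 0.0
```

Emit:
{"method": "play_rows", "body": {"offset": [[0, 0, -1], [0, 0, -3], [0, 0, -6], [0, 0, -9], [0, 0, -12], [0, 0, -14], [0, 0, -14], [0, 0, -14], [0, 0, -14], [0, 0, -14], [0, 0, -14], [0, 0, -14]], "yaw": [0, 0, 0, 0, 0, 0, 0, 0, 0, 0, 0, 0]}}

```text
t: 62.27
ee_pos: [0.4346, 0.221, 0.2276]
ee_rot: [0.739, 0.674, -0.006, -0.004]
force: [-0.1, -0.4, -0.6]
finger_gap: 0.447
gripper_force: 0.0
```

```bash
python3 - <<'E'
from h import *
# compare lid appearance with the start picture, outside the arm
for n in ('side','scene'):
    d=get_image(n)['image'][:,:,::-1].astype(float); o=cv2.imread(f'pics/{n}0.png').astype(float)
    e=np.abs(cv2.GaussianBlur(d,(0,0),1)-cv2.GaussianBlur(o,(0,0),1)).max(2)
    x0,y0,x1,y1=(200,225,332,355) if n=='side' else (345,138,500,248)
    print(n,'\n'.join(''.join('#' if v>40 else '.' for v in r) for r in e[y0:y1:6,x0:x1:3]),sep='\n')
    cv2.imwrite(f'pics/{n}_end.png',d)
E
```

```text
side
.................##################....#####
................##################........##
...............#####..#############.........
................###..########.############..
....................################..###...
........................####..#######..###.#
.........................##..######...#.....
...........................#######.###.....#
..........................##...##.........##
............................####........####
.......................................#####
......................................####..
.....................................####...
.......................................#.###
............................................
............................................
............................................
............................................
............................................
............................................
............................................
............................................
scene
....................................................
..............................................
[... 325 characters left out ...]
###.##..........######..............................
###.................................................
##..................................................
....................................................
....................................................
....................................................
....................................................
....................................................
....................................................
....................................................
....................................................[ WARN:0@0.325] global loadsave.cpp:1063 imwrite_ Unsupported depth image for selected encoder is fallbacked to CV_8U.
```

The lid's edges match the starting picture and the handle stopped at its original height, so the chest is shut.

```bash
python3 -c "
from cell import *
print(job_done())"
```

```text
the job is handed in; nothing more can be done
None
```

The job is handed in: all six drives lie flat in pockets of their own, the chest is shut, and the pot and bit holder were left alone on the mat. I checked the last drives and the shut lid with image code and force readings, as my picture views were used up.

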